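# Hang the inspected board on the free hook of the carousel

### The arm

A 7-joint arm with a two-finger parallel gripper is mounted at the origin on a cart in front of the work surface, level with it; the furniture and walls round the work are solid. World frame = base frame: x ahead of the robot, y to its left, z up, the work surface at z = 0. Lengths are in mm, angles in rad, forces in N, time in s.
With the tool pointing down it reaches from about 400 to 875 mm from the base axis. Payload 4.4 kg.
Tool frame: the origin (TCP) lies midway between the tips of the shut fingers; the grasp point (between the pads) lies 19 mm behind it; z points along the fingers, y is the line along which they close (so a half turn about z gives the same grasp; the last joint's range is limited). The gripper opens to 85 mm and grips with 20 to 120 N. Pads are 22 mm wide; open, the fingers measure 114 mm over their backs; the gripper's body (76 mm by 85 mm) begins 54 mm behind the grasp point. The pads swing forward as they close: fully open they stand 13 mm farther back than shut.
Start: joints at [1.053, 0.628, 0.038, 1.517, -0.027, 0.996, -0.02], TCP at [283.809, -584.782, 231.313] pointing down, gripper open.
Joint ranges: [-3.06, 3.06], [-0.37, 2.12], [-1.25, 1.32], [0.18, 2.47], [-1.1, 4.24], [0.23, 1.98], [-2.94, 2.94]. Speed limits (rad/s): [2.57, 2.57, 3.14, 3.14, 3.14, 3.14, 3.14].

### API

Orientations are given as [roll, pitch, yaw] about the fixed x, y, z axes, in that order (R = Rz(yaw) Ry(pitch) Rx(roll)).
In Python, from cell import read_state, get_image, finish_job gives the robot as it stands.
- The arm moves only by the tool send_rows, never from a script. Its argument "series" is a list of rows, each an object of numbers: "ax", "ay", "az": the turn, a rotation vector about the tool's x, y, z in rad; "dx", "dy", "dz": the shift along the tool's x, y, z in cm; "hand": the closure, from 0 (fully open) to 1 (shut). In form: [{"ax": .., "ay": .., "az": .., "dx": .., "dy": .., "dz": .., "hand": ..}, ...]. A call has 1 to 10 rows; each row is the pose to reach, as a shift and turn from the pose commanded when the call began, along the tool's axes at that moment; what a row does not reach only later rows make up. A row lasts 1/10 s, in which the tool goes at most 50 mm and 8.59 degrees, less where a joint would pass 70% of its speed; a pose out of reach is approached as far as the arm can. A call with a gripper value outside its range is refused whole. The fingers move at their own pace and stop on an object; the grip force is fixed at half the most. Time passes only in rows, so rows that repeat a pose let the fingers close. It gives the time, the measured TCP pose, the force, the opening and the grip force at its end, in the units of the state.
- read_state(): the state, without advancing time (a new reading comes with each control period).
- get_image(name): name is "scene" or "top" or "wrist"; returns a dict with "pixels" (480x640x3 uint8, red, green, blue), "mtx" (3x3 intrinsics, pixels), "R" (3x3) and "t" (3): a world point X has camera coordinates R X + t. Camera axes: x right, y down, z forward; pixel columns grow to the right and rows downward; lengths in mm; the calibration is good to about 2 mm. A picture is of the moment at which its call begins. There is no depth.
- finish_job(): hands the job in; it is judged then, once.
The state is a dict: "clock": time; "qpos": joint angles; "qd": joint speeds; "tau": joint torques, N m; "eef_pos": TCP position; "tool_rot": TCP orientation; "force": force on the tool from outside, world axes, zero at the start; "torque": the same for the moment, N m; "width": finger opening in mm; "gripper_force": force on a finger pad.
Only numpy, scipy, OpenCV 4.12 (cv2) and the standard library are available. Lean on these libraries where they do the work, as an engineer would, in place of code of your own. Each camera call takes 0.05 s, during which the arm holds its last target. There are 200 camera calls.

### The job

Turn the hanging carousel by its crank knob until the empty hook stands over the pointer on the carousel's foot. Then draw the circuit board up out of its leaning slotted holder by its thick top bar and hang it upright on that hook, with the hook through the board's window and still over the pointer; let go of it. Do not drop the board, and leave the stamp, the jar, the roll of tape and the calculator where they are.

Things in the scene. Friction and masses are not known exactly. Their poses are not given: they have to be found in the camera images.
- carousel (a joint): Turn of the carousel about its upright axis, rad, counter-clockwise from above positive; 0 = empty hook exactly over the pointer. Starts at 0.9 to 2.6, range -3.1 to 3.1, light friction (0.08 N m), stays where it is left. Four level hooks stand out at 90 degrees to each other; three carry boards fixed to the carousel, one is empty.
- axis (a point): Point on the carousel's turning axis, level with the top face of its round head (disc, 96 mm diameter, top 218 mm above the bench; the boards on the hooks end 14 mm lower). Does not turn; its -x axis points to the pointer, a raised steel arrow on the robot's side of the grey foot (160 mm diameter, fixed to the bench).
- knob (a point): Middle of the upright black crank knob on the carousel's head: 18 mm diameter, reaching 19 mm above and 23 mm below this point, down to the head's top face. It stands 34 mm from the axis, exactly opposite to the empty hook, and spins freely about itself: gripped from above it can be led round the axis without turning the gripper.
- hook (a point): Where the board should hang on the empty hook: top line of its level round shank (8 mm diameter), 122 mm from the axis, 174 mm above the bench. x points inward along the shank to the axis, z up. Outward from here the shank goes on 18 mm, then its tip rises at 45 degrees by 10 mm over 10 mm (highest point 10 mm above this point).
- board_bar (a point): Centre of the black top bar of the loose green board; grip it here across its thickness: 10 mm thick, 100 wide, 30 tall. The board is 100 mm wide, 122 tall, about 150 g; bottom edge 107 mm below this point, panel under the bar 5 mm thick. x normal to the board, y along its width, z from bottom to top. Under the bar's middle is a window 32 mm wide, 24 high.
- board_edge (a point): Middle of the underside of that bar, which is the upper edge of the board's window: 15 mm below the bar's centre, same axes. It comes to rest on the hook's shank.
- bar_home (a point): Where the bar's centre is while the board sits in the holder (fixed point; z up). Grey holder on a dark plate of 110 x 136 mm, fixed to the bench. Its side channels hold the board's side edges over 72 mm from the bottom edge, 2 mm play, and lean 30 degrees from vertical, top toward the robot (-x of this point). The board comes out along its own z axis.
- stamp: Stamp with a red knob, 24 x 34 x 56 mm, loose; origin under its centre.
- jar: Small white jar with a black lid, 38 mm diameter, 40 mm tall, loose; origin under its centre.
- tape: Roll of amber tape lying flat, 95 mm diameter, 19 mm tall, loose; origin under its centre.
- calc: Calculator, 118 x 72 x 14 mm, loose; origin under its centre.

How it is judged:
By the outcome, as a careful person would: the job done as asked, in the order asked, and still so for the second after the job is handed in, with the robot touching nothing.
It also fails if it takes over 56 s, if anything falls off the work surface, if the arm or the gripper's body presses on something with over 40 N, if the wrist force passes 120 N, or if a joint passes its speed limit or range.

## Working session

There is one attempt and no reset: what is moved stays moved. The work goes in short steps, Python scripts to look and compute and a tool call to move; the robot and the scene stay as the last step left them, time stands still between calls to the robot, and variables do not carry over. Pictures are saved under pics/ and viewed, at most 10 in all, crops included, and the job is handed in when it is done.

Besides the shell and the picture viewer there is one more tool, called after "Emit:" as a command line: name --argument value ..., lists and objects as JSON in quotes. send_rows: Moves the arm, as the interface text tells. Its arguments: {"type":"object","properties":{"series":{"type":"array","items":{"type":"object","properties":{"ax":{"type":"number"},"ay":{"type":"number"},"az":{"type":"number"},"dx":{"type":"number"},"dy":{"type":"number"},"dz":{"type":"number"},"hand":{"type":"number"}}}}},"required":["series"]}

```bash
mkdir -p pics; ls; python3 - <<'E'
from cell import *
import cv2
for n in ("scene","top"):
    d=get_image(n); cv2.imwrite(f"pics/{n}0.png",d["pixels"][:,:,::-1])
    print(n,d["mtx"].tolist(),d["R"].round(4).tolist(),d["t"].round(1).tolist())
s=read_state(); print(s)
E
```

```text
pics
scene [[532.5653539619772, 0.0, 324.6772801132773], [0.0, 532.5653539619772, 239.8672169936126], [0.0, 0.0, 1.0]] [[-0.8814, -0.4723, -0.0092], [-0.2638, 0.5082, -0.8198], [0.3918, -0.7202, -0.5725]] [462.8, 305.9, 980.4]
top [[601.2649131711727, 0.0, 322.41861262394167], [0.0, 601.2649131711727, 232.93171710189205], [0.0, 0.0, 1.0]] [[-0.0269, -0.9996, -0.0025], [-0.9718, 0.0268, -0.2342], [0.2342, -0.0039, -0.9722]] [-16.1, 565.8, 1523.3]
{'clock': 0.1, 'qpos': array([ 1.05316096,  0.62924675,  0.03843732,  1.51826399, -0.0269876 ,
        0.99628   , -0.0199879 ]), 'qd': array([ 0.00048479, -0.00174704,  0.00045479, -0.00184781, -0.00158631,
       -0.00090898, -0.00027313]), 'tau': array([ 3.27952177e-03, -5.64537191e+01,  1.23036873e+00, -1.93974423e+01,
        1.12415152e-02,  5.39901783e-03,  1.16775479e-05]), 'eef_pos': array([ 283.58940274, -584.2616983 ,  230.4866466 ]), 'tool_rot': array([-3.13991245e+00,  2.22951792e-05,  4.51860338e-01]), 'force': array([ 0.36569515, -1.06795556, -0.44164388]), 'torque': array([ 0.01150119, -0.061476  ,  0.02439646]), 'gripper_force': 0.0, 'width': 85.55811950183498}
```

View pics/scene0.png

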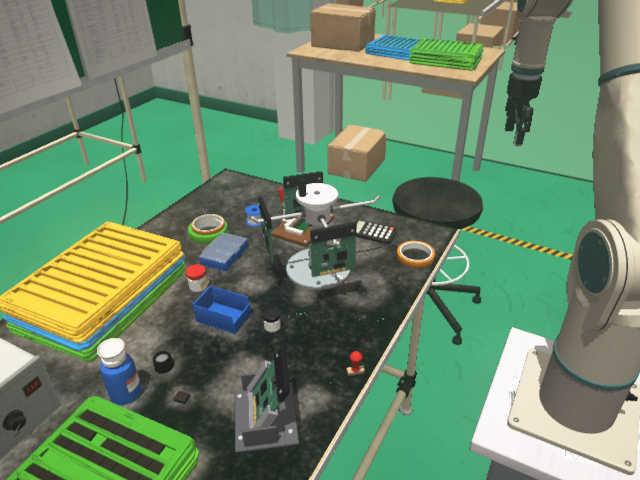

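View pics/top0.png

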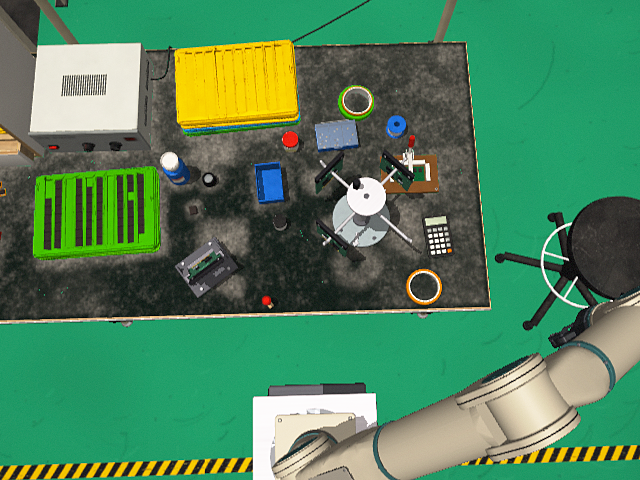

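The scene view shows the carousel at about (318,200) and the leaning board at about (265,395). In the top view the carousel head is at about (366,197), the empty hook points to lower right at about (410,242), and the holder is at about (207,268). I'll enlarge both crops.

```bash
python3 - <<'E'
import cv2, numpy as np
t=cv2.imread("pics/top0.png"); s=cv2.imread("pics/scene0.png")
z=lambda im,x,y,w,h,f: cv2.resize(im[y:y+h,x:x+w],None,fx=f,fy=f,interpolation=cv2.INTER_CUBIC)
a=z(t,310,140,130,115,3.05); b=z(t,165,230,80,72,5)
c=z(s,225,340,80,115,2.6); d=z(s,250,165,140,130,2.3)
A=np.zeros((600,800,3),np.uint8)
def put(im,x,y):
    h=min(im.shape[0],600-y);w=min(im.shape[1],800-x);A[y:y+h,x:x+w]=im[:h,:w];print(x,y,im.shape)
put(a,0,0);put(b,400,0);put(c,400,360);put(d,0,355)
# scene crop of the board bigger is separate
cv2.imwrite("pics/crop1.png",A)
E
```

```text
0 0 (351, 396, 3)
400 0 (360, 400, 3)
400 360 (299, 208, 3)
0 355 (299, 322, 3)
```

View pics/crop1.png

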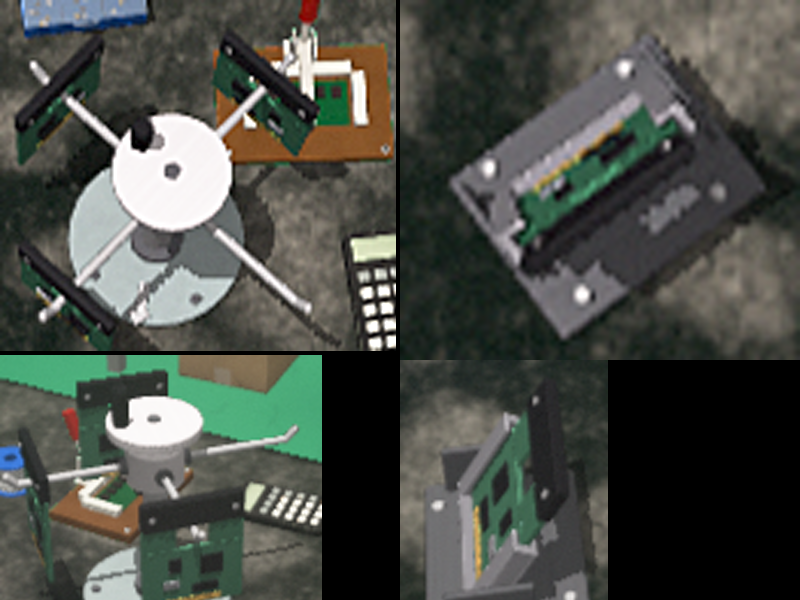

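The crop shows the head centre at top px (366.4,196.4) and the empty hook's tip at (410,241). The pointer is near (356,239). The plate corners are at (175.4,266.6), (215,237.6), (238,267.4) and (197.4,297.6).

```bash
cat > h.py <<'E'
import numpy as np, cv2
from cell import *
K={"scene":(np.array([[532.565,0,324.677],[0,532.565,239.867],[0,0,1.]]),np.array([[-0.8814,-0.4723,-0.0092],[-0.2638,0.5082,-0.8198],[0.3918,-0.7202,-0.5725]]),np.array([462.8,305.9,980.4])),
"top":(np.array([[601.265,0,322.419],[0,601.265,232.932],[0,0,1.]]),np.array([[-0.0269,-0.9996,-0.0025],[-0.9718,0.0268,-0.2342],[0.2342,-0.0039,-0.9722]]),np.array([-16.1,565.8,1523.3]))}
def ray(c,uv):
    M,R,t=c; return -R.T@t, R.T@np.linalg.solve(M,[uv[0],uv[1],1.])
def atz(c,uv,z):
    C,d=ray(c,uv); return C+d*(z-C[2])/d[2]
def tri(obs):
    A=[];b=[]
    for c,uv in obs:
        C,d=ray(c,uv); d=d/np.linalg.norm(d); P=np.eye(3)-np.outer(d,d); A.append(P); b.append(P@C)
    return np.linalg.lstsq(np.vstack(A),np.hstack(b),rcond=None)[0]
def proj(c,X):
    M,R,t=c; p=(np.atleast_2d(X)@R.T+t)@M.T; return p[:,:2]/p[:,2:]
E
python3 - <<'E'
from h import *
np.set_printoptions(precision=1,suppress=True)
T,S=K["top"],K["scene"]
ax=(366.4,196.4); print("axis",atz(T,ax,218),atz(S,(317.4,194.1),218),tri([(T,ax),(S,(317.4,194.1))]))
print("tip",atz(T,(410.3,241),184),atz(S,(378.3,198),184),tri([(T,(410.3,241)),(S,(378.3,198))]))
print("ptr",atz(T,(355.9,239.3),14))
for p in [(175.4,266.6),(215,237.6),(238,267.4),(197.4,297.6)]: print("plate",atz(T,p,6))
# board bar: rough: mid of bar top strip
print("knobtop",atz(T,(310+141/3.05,140+122/3.05),258))
print("screws top",[atz(T,(165+x/5,230+y/5),105) for x,y in [(137,243),(267,145)]])
print("screws tri",[tri([(T,(165+x/5,230+y/5)),(S,(225+u/2.6,340+v/2.6))]) for x,y,u,v in [(137,243,145,133),(267,145,145,40)]])
print("scr",[tri([(T,(165+x/5,230+y/5)),(S,(225+u/2.6,340+v/2.6))]) for x,y,u,v in [(137,243,145,40),(267,145,145,133)]])
E
```

```text
axis [ 616.9 -139.9  218. ] [ 612.9 -133.7  218. ] [ 617.5 -140.5  213.5]
tip [ 510.9 -244.5  184. ] [ 506.7 -234.2  184. ] [ 512.  -245.8  176.7]
ptr [ 557.6 -122.6   14. ]
plate [496.9 369.8   6. ]
plate [574.8 263.4   6. ]
plate [490.  199.8   6. ]
plate [410.8 308.2   6. ]
knobtop [ 645.9 -114.3  258. ]
screws top [array([446. , 301.4, 105. ]), array([494.9, 236.1, 105. ])]
screws tri [array([444.9, 299.7, 112.8]), array([490.2, 233.6, 112.6])]
scr [array([439.7, 287. , 185.1]), array([498.5, 245.2,  28.2])]
```

Axis (617,-140) is consistent: the tip radius comes out at 149 against 150 expected. The hook stands about 60° counter-clockwise of the pointer. I'll move over the carousel for a wrist view.

Emit:
send_rows --series '[{"dx": 4, "dy": -2.5, "dz": -4}, {"dx": 8, "dy": -4.5, "dz": -7}, {"dx": 12.5, "dy": -7, "dz": -10}, {"dx": 17, "dy": -9.5, "dz": -12}, {"dx": 21, "dy": -12, "dz": -14}, {"dx": 25.5, "dy": -14.5, "dz": -16}, {"dx": 30, "dy": -17, "dz": -17}, {"dx": 34, "dy": -19.5, "dz": -17}, {"dx": 38.5, "dy": -22, "dz": -17}, {"dx": 42.5, "dy": -24, "dz": -17}]'

```text
invalid input at $.series[0]: expected keys ax, ay, az, dx, dy, dz, hand
```

Emit:
send_rows --series '[{}, {}, {}]'

```text
invalid input at $.series[0]: expected keys ax, ay, az, dx, dy, dz, hand
```

```bash
cat >> h.py <<'E'
from scipy.spatial.transform import Rotation as Ro
def pose():
    s=read_state(); return np.array(s["eef_pos"]),Ro.from_euler("xyz",s["tool_rot"])
def to(p,R=None):
    "shift (cm) and rotvec in tool axes from the present pose"
    p0,R0=pose(); d=R0.inv().apply(np.array(p)-p0)/10
    w=(R0.inv()*R).as_rotvec() if R is not None else np.zeros(3)
    print("d",d.round(2),"a",w.round(3),"|a|deg",round(np.degrees(np.linalg.norm(w)),1)); return d,w
def cam(n,f=None):
    d=get_image(n)
    if f: cv2.imwrite(f,d["pixels"][:,:,::-1])
    return np.array(d["mtx"]),np.array(d["R"]),np.array(d["t"])
E
python3 - <<'E'
from h import *
import pickle
c=cam("wrist","pics/w1.png"); pickle.dump(c,open("w1.pkl","wb"))
print(c, pose()[0],pose()[1].as_euler("xyz"), read_state()["clock"])
E
```

```text
(array([[432.26040239,   0.        , 324.36728489],
       [  0.        , 432.26040239, 241.17553405],
       [  0.        ,   0.        ,   1.        ]]), array([[ 0.43629724, -0.89979981, -0.00224101],
       [-0.86536087, -0.42027827,  0.27297754],
       [-0.24656698, -0.11716006, -0.9620178 ]]), array([-648.92811513,  -35.5186579 ,  379.42011471])) [ 283.59986561 -584.32835206  230.57473877] [-3.14009023e+00  8.52748354e-06  4.51841273e-01] 0.15
```

View pics/w1.png

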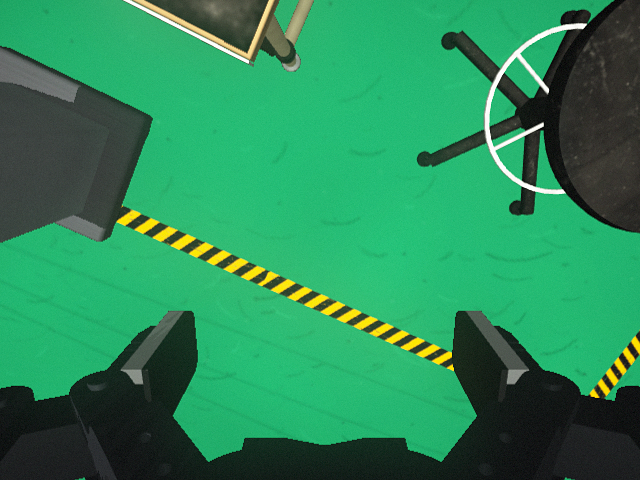

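The wrist picture shows only the floor, since the arm never moved: rows need all seven keys. Resending.

Emit:
send_rows --series '[{"ax": 0, "ay": 0, "az": 0, "hand": 0, "dx": 4, "dy": -2.5, "dz": -4}, {"ax": 0, "ay": 0, "az": 0, "hand": 0, "dx": 8, "dy": -4.5, "dz": -7}, {"ax": 0, "ay": 0, "az": 0, "hand": 0, "dx": 12.5, "dy": -7, "dz": -9}, {"ax": 0, "ay": 0, "az": 0, "hand": 0, "dx": 16.5, "dy": -9.5, "dz": -11}, {"ax": 0, "ay": 0, "az": 0, "hand": 0, "dx": 21, "dy": -12, "dz": -13}, {"ax": 0, "ay": 0, "az": 0, "hand": 0, "dx": 25, "dy": -14.5, "dz": -15}, {"ax": 0, "ay": 0, "az": 0, "hand": 0, "dx": 29, "dy": -17, "dz": -17}, {"ax": 0, "ay": 0, "az": 0, "hand": 0, "dx": 33, "dy": -19, "dz": -17}, {"ax": 0, "ay": 0, "az": 0, "hand": 0, "dx": 37, "dy": -21.5, "dz": -17}, {"ax": 0, "ay": 0, "az": 0, "hand": 0, "dx": 41, "dy": -24, "dz": -17}]'

```text
clock: 1.15
eef_pos: [539.8, -202.3, 401.6]
tool_rot: [3.141, -0.001, 0.451]
force: [0.5, -0.2, 0.1]
width: 85.6
gripper_force: 0.0
```

Emit:
send_rows --series '[{"ax": 0, "ay": 0, "az": 0, "hand": 0, "dx": 0, "dy": 0, "dz": 0}, {"ax": 0, "ay": 0, "az": 0, "hand": 0, "dx": 0, "dy": 0, "dz": 0}]'

```text
clock: 1.35
eef_pos: [539.3, -202.5, 400.6]
tool_rot: [-3.141, 0.001, 0.455]
force: [-0.6, -0.4, -0.1]
width: 85.2
gripper_force: 0.0
```

```bash
python3 - <<'E'
from h import *
import pickle
c=cam("wrist","pics/w2.png"); pickle.dump(c,open("w2.pkl","wb"))
print(pose()[0],pose()[1].as_euler("xyz"), read_state()["clock"])
print("axis",proj(c,[[617,-140,218],[646,-114,241]]))
E
```

```text
[ 538.51459597 -204.37104998  400.68997884] [3.14152035e+00 1.37826140e-03 4.51895920e-01] 1.4
axis [[293.49305029  77.03574733]
 [272.98371278  10.44388983]]
```

View pics/w2.png

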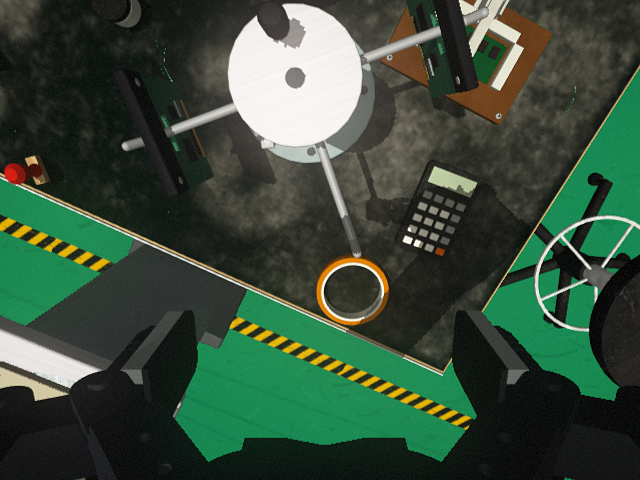

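The wrist view shows the axis hole at (295,77) against (293.5,77) predicted. The knob is at about (272,17), the hook tip at (356,253), and the pointer is mostly hidden near (268,143).

```bash
python3 - <<'E'
from h import *
import pickle
np.set_printoptions(precision=1,suppress=True)
c=pickle.load(open("w2.pkl","rb"))
a=atz(c,(295,77),218); print("axis",a)
ang=lambda v: np.degrees(np.arctan2(v[1],v[0]))
for n,uv,z in [("hk",(320.5,150),170),("hk2",(346,216),170),("tip",(356,252),182),("ptr?",(268,143),12)]:
    p=atz(c,uv,z); print(n,p,np.linalg.norm((p-a)[:2]),ang(p-a))
b=atz(c,(346,216),170)-atz(c,(320.5,150),170); print("shank dir",ang(b))
for th in (40,44,48):
    k=a+34*np.array([np.cos(np.radians(th)),np.sin(np.radians(th)),0]); k[2]=260
    print(th,k,proj(c,k), proj(c,k-[0,0,42]))
t=cv2.imread("pics/top0.png"); w=cv2.imread("pics/w2.png")
x=cv2.resize(t[205:265,325:395],None,fx=5.5,fy=5.5,interpolation=cv2.INTER_CUBIC)
y=cv2.resize(w[0:180,220:380],None,fx=2.5,fy=2.5,interpolation=cv2.INTER_CUBIC)
A=np.zeros((460,800,3),np.uint8);A[:330,:385]=x;A[:450,390:790]=y
cv2.imwrite("pics/crop2.png",A)
k=a+34*np.array([np.cos(np.radians(45)),np.sin(np.radians(45)),0]);k[2]=300;to(k)
E
```

```text
axis [ 617.5 -140.9  218. ]
hk [ 576.7 -180.3  170. ] 56.63987824137884 -136.0304113966698
hk2 [ 535.2 -225.5  170. ] 117.98599973519192 -134.22109130891448
tip [ 512.4 -246.2  182. ] 148.71619157660908 -134.94455436515236
ptr? [ 545.9 -123.5   12. ] 73.70029234140411 166.27977098331993
shank dir -132.55209377277043
40 [ 643.5 -119.1  260. ] [[275.4  11.1]] [[282.2  25.7]]
44 [ 641.9 -117.3  260. ] [[271.6  12.3]] [[278.9  26.7]]
48 [ 640.2 -115.7  260. ] [[267.9  13.8]] [[275.6  28. ]]
d [13.1 -3.4 10.1] a [0. 0. 0.] |a|deg 0.0
```

View pics/crop2.png

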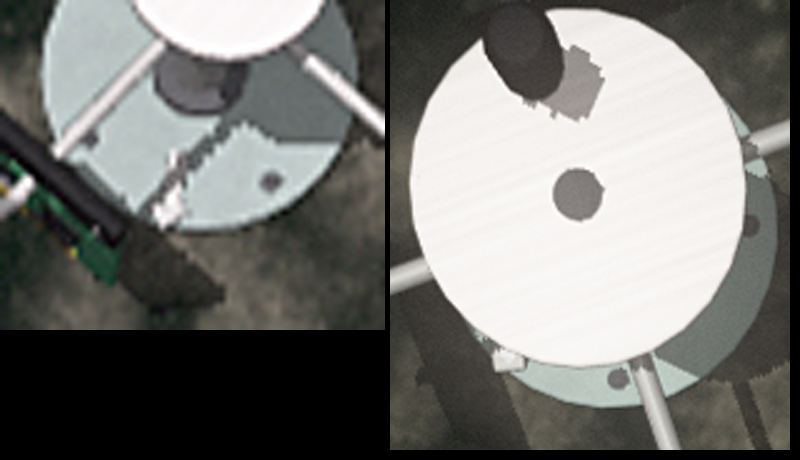

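The pointer lies near 166° from the axis and the knob near 45°. Going down on the knob now.

Emit:
send_rows --series '[{"ax": 0, "ay": 0, "az": 0, "hand": 0, "dx": 4.4, "dy": -1.1, "dz": 2}, {"ax": 0, "ay": 0, "az": 0, "hand": 0, "dx": 8.8, "dy": -2.2, "dz": 4}, {"ax": 0, "ay": 0, "az": 0, "hand": 0, "dx": 13.1, "dy": -3.3, "dz": 6}, {"ax": 0, "ay": 0, "az": 0, "hand": 0, "dx": 13.1, "dy": -3.3, "dz": 10}, {"ax": 0, "ay": 0, "az": 0, "hand": 0, "dx": 13.1, "dy": -3.3, "dz": 13}, {"ax": 0, "ay": 0, "az": 0, "hand": 0, "dx": 13.1, "dy": -3.3, "dz": 16}, {"ax": 0, "ay": 0, "az": 0, "hand": 0, "dx": 13.1, "dy": -3.3, "dz": 17.4}, {"ax": 0, "ay": 0, "az": 0, "hand": 0, "dx": 13.1, "dy": -3.3, "dz": 17.4}]'

```text
clock: 2.2
eef_pos: [640.6, -118.7, 225.0]
tool_rot: [-3.14, 0.004, 0.449]
force: [-0.1, -0.3, 0.0]
width: 85.7
gripper_force: 0.0
```

Emit:
send_rows --series '[{"ax": 0, "ay": 0, "az": 0, "hand": 1, "dx": 0, "dy": 0, "dz": 0}, {"ax": 0, "ay": 0, "az": 0, "hand": 1, "dx": 0, "dy": 0, "dz": 0}, {"ax": 0, "ay": 0, "az": 0, "hand": 1, "dx": 0, "dy": 0, "dz": 0}, {"ax": 0, "ay": 0, "az": 0, "hand": 1, "dx": 0, "dy": 0, "dz": 0}, {"ax": 0, "ay": 0, "az": 0, "hand": 1, "dx": 0, "dy": 0, "dz": 0}, {"ax": 0, "ay": 0, "az": 0, "hand": 1, "dx": 0, "dy": 0, "dz": 0}, {"ax": 0, "ay": 0, "az": 0, "hand": 1, "dx": 0, "dy": 0, "dz": 0}]'

```text
clock: 2.9
eef_pos: [642.7, -116.5, 228.2]
tool_rot: [3.142, -0.001, 0.452]
force: [-2.4, 1.3, 6.8]
width: 16.2
gripper_force: 58.9
```

```bash
python3 - <<'E'
from h import *
s=read_state(); print(s["width"],s["gripper_force"],s["force"],s["clock"])
p,R=pose(); print(p)
a=np.array([617.3,-140.6])
v=p[:2]-a; print(np.linalg.norm(v),np.degrees(np.arctan2(v[1],v[0])))
for th in range(40,-18,-6):
    t=np.radians(th); to([a[0]+34*np.cos(t),a[1]+34*np.sin(t),p[2]])
E
```

```text
16.15407152196667 58.85871830396354 [-2.37093131  1.29367603  6.76960628] 2.9
[ 642.73039419 -116.46937495  228.20778279]
35.05698238495405 43.49772622256715
d [-0.04  0.23 -0.  ] a [0. 0. 0.] |a|deg 0.0
d [0.02 0.58 0.  ] a [0. 0. 0.] |a|deg 0.0
d [0.06 0.94 0.  ] a [0. 0. 0.] |a|deg 0.0
d [0.05 1.29 0.  ] a [0. 0. 0.] |a|deg 0.0
d [0.01 1.64 0.  ] a [0. 0. 0.] |a|deg 0.0
d [-0.07  1.99 -0.  ] a [0. 0. 0.] |a|deg 0.0
d [-0.19  2.33 -0.  ] a [0. 0. 0.] |a|deg 0.0
d [-0.34  2.65 -0.  ] a [0. 0. 0.] |a|deg 0.0
d [-0.52  2.96 -0.  ] a [0. 0. 0.] |a|deg 0.0
d [-0.73  3.24 -0.  ] a [0. 0. 0.] |a|deg 0.0
```

Emit:
send_rows --series '[{"ax": 0, "ay": 0, "az": 0, "hand": 1, "dx": 0, "dy": 0.23, "dz": 0}, {"ax": 0, "ay": 0, "az": 0, "hand": 1, "dx": 0.04, "dy": 0.58, "dz": 0}, {"ax": 0, "ay": 0, "az": 0, "hand": 1, "dx": 0.06, "dy": 0.94, "dz": 0}, {"ax": 0, "ay": 0, "az": 0, "hand": 1, "dx": 0.05, "dy": 1.29, "dz": 0}, {"ax": 0, "ay": 0, "az": 0, "hand": 1, "dx": 0, "dy": 1.64, "dz": 0}, {"ax": 0, "ay": 0, "az": 0, "hand": 1, "dx": -0.07, "dy": 1.99, "dz": 0}, {"ax": 0, "ay": 0, "az": 0, "hand": 1, "dx": -0.2, "dy": 2.33, "dz": 0}, {"ax": 0, "ay": 0, "az": 0, "hand": 1, "dx": -0.34, "dy": 2.65, "dz": 0}, {"ax": 0, "ay": 0, "az": 0, "hand": 1, "dx": -0.52, "dy": 2.96, "dz": 0}, {"ax": 0, "ay": 0, "az": 0, "hand": 1, "dx": -0.72, "dy": 3.22, "dz": 0}]'

```text
clock: 3.9
eef_pos: [651.4, -147.9, 228.2]
tool_rot: [3.141, -0.004, 0.453]
force: [-0.0, 3.1, 5.0]
width: 16.2
gripper_force: 58.9
```

Emit:
send_rows --series '[{"ax": 0, "ay": 0, "az": 0, "hand": 1, "dx": 0, "dy": 0, "dz": 0}, {"ax": 0, "ay": 0, "az": 0, "hand": 1, "dx": 0, "dy": 0, "dz": 0}]'

```text
clock: 4.1
eef_pos: [650.9, -149.6, 228.2]
tool_rot: [3.14, -0.002, 0.452]
force: [1.0, 2.1, 5.4]
width: 16.1
gripper_force: 58.9
```

```bash
python3 - <<'E'
from h import *
import pickle
c=cam("wrist","pics/w3.png"); pickle.dump(c,open("w3.pkl","wb"))
cam("top","pics/top3.png"); cam("scene","pics/scene3.png")
p,R=pose(); v=p[:2]-[617.3,-140.6]; print(p,np.linalg.norm(v),np.degrees(np.arctan2(v[1],v[0])))
A=np.zeros((600,800,3),np.uint8)
w=cv2.imread("pics/w3.png"); t=cv2.imread("pics/top3.png")[150:290,300:430]; s=cv2.imread("pics/scene3.png")[165:305,250:410]
A[:300,:400]=cv2.resize(w,(400,300)); x=cv2.resize(t,None,fx=3,fy=3,interpolation=cv2.INTER_CUBIC); A[:420,405:795]=x
y=cv2.resize(s,None,fx=2,fy=2,interpolation=cv2.INTER_CUBIC); A[305:585,:320]=y
cv2.imwrite("pics/crop3.png",A)
E
```

```text
[ 650.89263851 -149.63905713  228.19898897] 34.78749654688002 -15.060353669055607
```

View pics/crop3.png

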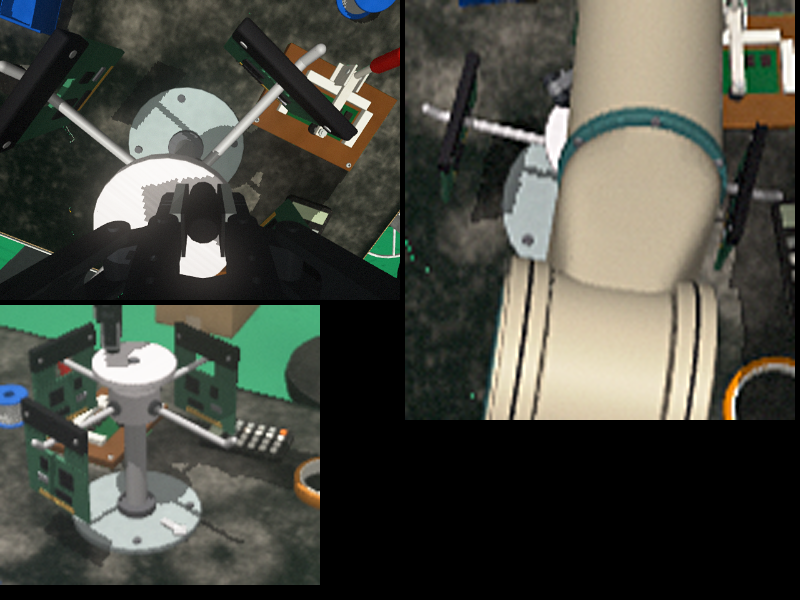

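Scene crop: the arrow is clear, with its tail at about px (331,272) and tip at (343,279). The empty hook stands above it, with its tip at px (368,234). I'll measure both directions numerically.

```bash
python3 - <<'E'
from h import *
np.set_printoptions(precision=1,suppress=True)
S=K["scene"]; im=cv2.imread("pics/scene3.png")
sub=im[268:284,326:350].astype(int); m=sub.min(2)
print(m)
a=np.array([617.3,-140.6]); ang=lambda p:(round(np.linalg.norm(p[:2]-a),1),round(float(np.degrees(np.arctan2(*(p[:2]-a)[::-1])))%360,1))
for z in (8,12):
    print(z,[ (atz(S,q,z),ang(atz(S,q,z))) for q in [(331.5,272.5),(343,279)]])
print("hook tip",tri([(S,(368.5,233.5))]) if 0 else [ang(atz(S,(368.5,233.5),z)) for z in (180,184)])
# bias: axis seen in scene
print(proj(S,[617.3,-140.6,218]),proj(S,[617.3,-140.6,10]))
to([650.9,-149.6,330])
E
```

```text
[[ 99 176 198 199 200 202 204 205 206 204 203 203 203 203 203 202 201 183
  179 127 110 111 112 146]
 [167 198 199 201 200 202 203 204 206 204 202 203 203 204 202 203 204 203
  203 182 125 113 113 110]
 [196 201 200 200 201 199 203 203 202 202 203 201 202 202 203 204 203 202
  203 200 180 177 126 111]
 [201 201 199 201 199 211 225 208 203 202 202 200 202 202 203 203 203 201
  200 199 202 203 183 133]
 [198 199 198 200 215 226 230 223 224 213 202 201 202 203 202 203 201 202
  200 201 201 202 195 124]
 [197 199 199 198 186 207 224 229 229 224 219 192 199 202 203 203 203 202
  202 200 202 199 160  96]
 [196 198 198 199 170 153 166 215 228 229 226 227 212 187 186 203 192 200
  202 203 201 183 119  74]
 [196 197 196 197 193 177 123 156 195 224 230 250 244 228 212 219 219 208
  203 203 196 140  89  73]
 [197 195 198 197 198 200 180 156 137 170 206 241 239 240 236 226 223 208
  202 201 165 105  87  88]
 [200 198 198 200 201 200 202 193 179 164 154 222 228 234 233 228 223 191
  192 154 116  81  89  94]
 [200 202 199 201 199 201 200 200 202 193 152 224 226 227 226 226 225 169
  146  99  84  7
[... 215 characters left out ...]
200 197 198 200 200 200 200 198 197 200 199 190 190 171 135 110  91  82
   81  93 102 105 100  95]
 [200 200 199 198 199 201 197 200 199 197 197 183 157 133 107  95  79  65
   90 107 107 105 100  98]
 [201 202 200 200 200 199 198 199 190 182 159 139 106  98  87  88  78  75
   95 109 110 104  98  99]]
8 [(array([ 577.3, -132.9,    8. ]), (np.float64(40.7), 169.1)), (array([ 541.3, -123.4,    8. ]), (np.float64(77.9), 167.3))]
12 [(array([ 575. , -128.4,   12. ]), (np.float64(44.0), 163.9)), (array([ 539.1, -119. ,   12. ]), (np.float64(81.1), 164.6))]
hook tip [(np.float64(155.6), 162.9), (np.float64(159.4), 161.3)]
[[317.2 192.3]] [[318.6 265.5]]
d [  0.    0.  -10.2] a [0. 0. 0.] |a|deg 0.0
```

Emit:
send_rows --series '[{"ax": 0, "ay": 0, "az": 0, "hand": 0, "dx": 0, "dy": 0, "dz": 0}, {"ax": 0, "ay": 0, "az": 0, "hand": 0, "dx": 0, "dy": 0, "dz": 0}, {"ax": 0, "ay": 0, "az": 0, "hand": 0, "dx": 0, "dy": 0, "dz": 0}, {"ax": 0, "ay": 0, "az": 0, "hand": 0, "dx": 0, "dy": 0, "dz": -1}, {"ax": 0, "ay": 0, "az": 0, "hand": 0, "dx": 0, "dy": 0, "dz": -3}, {"ax": 0, "ay": 0, "az": 0, "hand": 0, "dx": 0, "dy": 0, "dz": -6}, {"ax": 0, "ay": 0, "az": 0, "hand": 0, "dx": 0, "dy": 0, "dz": -9}, {"ax": 0, "ay": 0, "az": 0, "hand": 0, "dx": 0, "dy": 0, "dz": -12}, {"ax": 0, "ay": 0, "az": 0, "hand": 0, "dx": 0, "dy": 0, "dz": -14}, {"ax": 0, "ay": 0, "az": 0, "hand": 0, "dx": 0, "dy": 0, "dz": -14}]'

```text
clock: 5.25
eef_pos: [651.6, -149.6, 371.4]
tool_rot: [3.137, -0.006, 0.452]
force: [0.2, -1.5, -0.1]
width: 85.6
gripper_force: 0.0
```

Emit:
send_rows --series '[{"ax": 0, "ay": 0, "az": 0, "hand": 0, "dx": -3.6, "dy": -2.4, "dz": -1}, {"ax": 0, "ay": 0, "az": 0, "hand": 0, "dx": -7.2, "dy": -4.8, "dz": -2}, {"ax": 0, "ay": 0, "az": 0, "hand": 0, "dx": -10.8, "dy": -7.2, "dz": -3}, {"ax": 0, "ay": 0, "az": 0, "hand": 0, "dx": -14.4, "dy": -9.6, "dz": -3}, {"ax": 0, "ay": 0, "az": 0, "hand": 0, "dx": -17.8, "dy": -11.9, "dz": -3}, {"ax": 0, "ay": 0, "az": 0, "hand": 0, "dx": -17.8, "dy": -11.9, "dz": -3}, {"ax": 0, "ay": 0, "az": 0, "hand": 0, "dx": -17.8, "dy": -11.9, "dz": -3}]'

```text
clock: 5.95
eef_pos: [437.2, -119.9, 397.2]
tool_rot: [3.141, -0.0, 0.451]
force: [1.0, -0.0, 0.4]
width: 85.2
gripper_force: 0.0
```

```bash
python3 - <<'E'
from h import *
import pickle
np.set_printoptions(precision=1,suppress=True)
c=cam("wrist","pics/w4.png"); pickle.dump(c,open("w4.pkl","wb"))
print(pose()[0],read_state()["clock"])
print(proj(c,[[617.3,-140.6,218],[545,-122,10],[495,-110,174],[470,-104,184]]))
to([430,190,400])
E
```

```text
[ 438.2 -119.9  397.1] 6.0
[[470.8 -12.6]
 [366.5  94.6]
 [344.2 134.9]
 [324.4 160.5]]
d [ 12.8 -28.2  -0.3] a [0. 0. 0.] |a|deg 0.0
```

Emit:
send_rows --series '[{"ax": 0, "ay": 0, "az": 0, "hand": 0, "dx": 1.9, "dy": -4.1, "dz": 0}, {"ax": 0, "ay": 0, "az": 0, "hand": 0, "dx": 3.8, "dy": -8.2, "dz": 0}, {"ax": 0, "ay": 0, "az": 0, "hand": 0, "dx": 5.7, "dy": -12.3, "dz": 0}, {"ax": 0, "ay": 0, "az": 0, "hand": 0, "dx": 7.6, "dy": -16.4, "dz": 0}, {"ax": 0, "ay": 0, "az": 0, "hand": 0, "dx": 9.5, "dy": -20.5, "dz": 0}, {"ax": 0, "ay": 0, "az": 0, "hand": 0, "dx": 11.4, "dy": -24.6, "dz": 0}, {"ax": 0, "ay": 0, "az": 0, "hand": 0, "dx": 12.8, "dy": -28.2, "dz": 0}, {"ax": 0, "ay": 0, "az": 0, "hand": 0, "dx": 12.8, "dy": -28.2, "dz": 0}, {"ax": 0, "ay": 0, "az": 0, "hand": 0, "dx": 12.8, "dy": -28.2, "dz": 0}]'

```text
clock: 6.9
eef_pos: [430.6, 190.8, 396.3]
tool_rot: [-3.141, 0.001, 0.454]
force: [0.7, -0.8, -0.0]
width: 85.1
gripper_force: 0.0
```

```bash
python3 - <<'E'
from h import *
import pickle
np.set_printoptions(precision=1,suppress=True)
c=cam("wrist","pics/w5.png"); pickle.dump(c,open("w5.pkl","wb"))
print(pose()[0],read_state()["clock"])
print(proj(c,[[445,300,112],[492,235,112],[496,370,6],[575,263,6]]))
cam("top","pics/top5.png")
b=proj(c,[468,267,60])[0]; print(b)
w4=cv2.imread("pics/w4.png"); w5=cv2.imread("pics/w5.png"); s=cv2.imread("pics/scene0.png"); 
A=np.zeros((600,800,3),np.uint8)
x0=int(np.clip(b[0]-90,0,440)); y0=int(np.clip(b[1]-80,0,300))
A[:360,:400]=cv2.resize(w5[y0:y0+180,x0:x0+200],(400,360),interpolation=cv2.INTER_CUBIC)
A[:360,405:805-5]=cv2.resize(w4[0:180,290:490],(400,360),interpolation=cv2.INTER_CUBIC)[:,:395]
A[362:598,:288]=cv2.resize(s[340:458,225:305],None,fx=3.6,fy=3.6,interpolation=cv2.INTER_CUBIC)[:236]
A[362:600,300:540]=cv2.resize(cv2.imread("pics/top5.png")[205:265,325:385],(240,238),interpolation=cv2.INTER_CUBIC)
print(x0,y0)
cv2.imwrite("pics/crop5.png",A)
E
```

```text
[430.7 189.5 396.4] 6.95
[[228.6 127.2]
 [311.2 112.2]
 [208.9  56.1]
 [323.3  33. ]]
[275.9 120.2]
185 40
```

View pics/crop5.png

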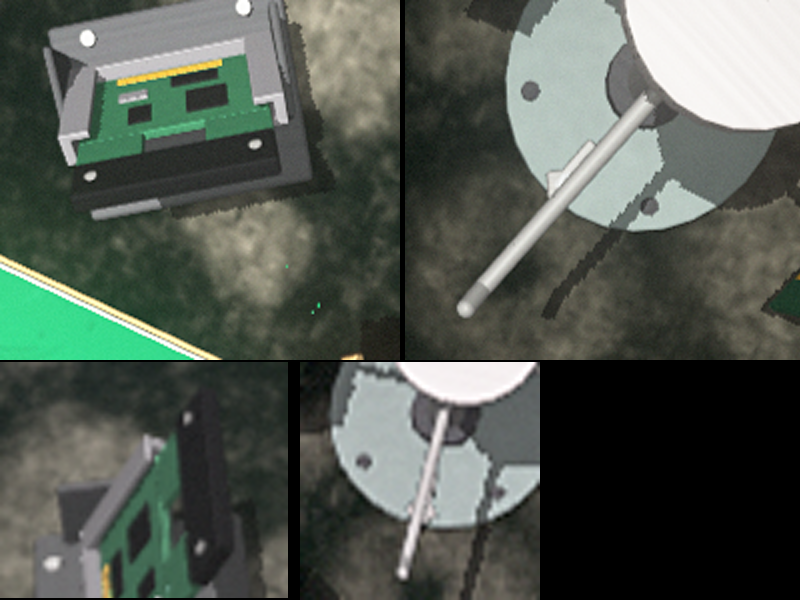

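Wrist crop: the bar screws are at px (230,128) and (312.5,112), matching the earlier triangulation, and the bar lies below the green panel edge. The top crop shows the hook covering the pointer with white bits on both sides, so it is nearly aligned. Next I fit the board pose and check the angle.

```bash
cat > fit.py <<'E'
from h import *
import pickle
from scipy.optimize import least_squares
np.set_printoptions(precision=1,suppress=True)
T,S=K["top"],K["scene"]; W=pickle.load(open("w5.pkl","rb"))
w=lambda X,Y:(185+X/2,40+Y/2); s=lambda X,Y:(225+X/3.6,340+(Y-362)/3.6); t=lambda X,Y:(165+X/5,230+Y/5)
# screws: local (5,+-q,e)
obs=[(W,w(90,176),(5,1,'s')),(W,w(255,144),(5,-1,'s')),(S,s(200,547),(5,1,'s')),(S,s(187,418),(5,-1,'s')),(T,t(137,243),(5,1,'s')),(T,t(267,145),(5,-1,'s')),
(W,w(76,167),(5,50,-15)),(W,w(273,131),(5,-50,-15)),(W,w(73,209),(-5,50,15)),(W,w(280,176),(-5,-50,15)),
(S,s(180,422),(5,-50,-15)),(S,s(190,580),(5,50,-15))]
def frame(p): return Ro.from_euler("z",p[3])*Ro.from_euler("y",-np.pi/6)
def res(p):
    R=frame(p);r=[]
    for c,uv,l in obs:
        l=(l[0],l[1]*p[4],p[5]) if l[2]=='s' else l
        r+=list((proj(c,R.apply(l)+p[:3])[0]-uv)*(1.5 if c is W else 1))
    return np.array(r)
o=least_squares(res,[466,265,112,.63,40,0],loss="soft_l1")
if __name__=="__main__":
    print(o.x[:3],"yaw deg",np.degrees(o.x[3]),o.x[4:]); print(o.fun.reshape(-1,2))
    print("bottom edge",o.x[:3]+frame(o.x).apply([0,0,-107]))
    pl=np.mean([[496.9,369.8],[574.8,263.4],[490,199.8],[410.8,308.2]],0); print("plate centre",pl, "rel local",Ro.from_euler("z",-o.x[3]).apply(np.r_[pl,0]-np.r_[o.x[:2],0]))
    a=np.array([617.3,-140.6]); ang=lambda p:(p[:2].round(1),round(np.linalg.norm(p[:2]-a),1),round(float(np.degrees(np.arctan2(*(p[:2]-a)[::-1])))%360,1))
    W4=pickle.load(open("w4.pkl","rb")); v=lambda X,Y:(290+(X-405)/2,Y/2)
    p1,p2=atz(W4,v(650,97),170),atz(W4,v(480,290),170); print("hook",ang(p1),ang(p2),np.degrees(np.arctan2(*(p2-p1)[1::-1]))%360, "tip",ang(atz(W4,v(465,309),182)))
    for n,c,(x0,x1,y0,y1) in [("top0",T,(345,370,228,248)),("top5",T,(345,370,225,248)),("w2",pickle.load(open("w2.pkl","rb")),(258,276,138,150)),("w4",W4,(355,385,65,102))]:
        im=cv2.imread(f"pics/{n}.png").min(2)[y0:y1,x0:x1]; ys,xs=np.nonzero(im>216)
        u=np.array([xs.mean()+x0,ys.mean()+y0]); print(n,len(xs),u,ang(atz(c,u,12)),"ends",[ang(atz(c,(xs[i]+x0,ys[i]+y0),12)) for i in (ys.argmin(),ys.argmax(),xs.argmin(),xs.argmax())])
E
python3 fit.py
```

```text
[464.6 263.4 109.6] yaw deg 36.131635170052995 [40.3 -1.9]
[[-0.2 -0.7]
 [-0.1  0.2]
 [ 0.5  0.4]
 [ 0.9 -0.1]
 [ 0.5  0. ]
 [ 0.5  0.5]
 [-2.8 -1.8]
 [-0.2 -3. ]
 [ 0.8  5.2]
 [ 1.   1.2]
 [-0.8 -0.5]
 [ 0.1  1. ]]
bottom edge [507.8 295.   16.9]
plate centre [493.1 285.3] rel local [36.   0.8  0. ]
hook (array([ 577.8, -129.1]), np.float64(41.1), 163.7) (array([ 481.5, -101.3]), np.float64(141.3), 163.9) 163.89695382924404 tip (array([472.6, -98.7]), np.float64(150.6), 163.9)
top0 20 [355.4 241.1] (array([ 553., -121.]), np.float64(67.2), 163.0) ends [(array([ 578.5, -123.8]), np.float64(42.3), 156.6), (array([ 542.2, -116.9]), np.float64(78.7), 162.5), (array([ 547.9, -114.4]), np.float64(74.2), 159.3), (array([ 558.8, -125.7]), np.float64(60.4), 165.7)]
top5 15 [355.7 237.1] (array([ 564.1, -122.3]), np.float64(56.2), 161.0) ends [(array([ 598.2, -130.1]), np.float64(21.8), 151.2), (array([ 536.7, -113.9]), np.float64(84.9), 161.7), (array([ 542.3, -114.2]), np.float64(79.5), 160.6), (array([ 598.2, -130.1]), np.float64(21.8), 151.2)]
w2 57 [268.9 140.6] (array([ 548.9, -123.3]), np.float64(70.6), 165.8) ends [(array([ 550.2, -118.9]), np.float64(70.5), 162.1), (array([ 540.6, -117.9]), np.float64(80.0), 163.5), (array([ 544.9, -116. ]), np.float64(76.5), 161.3), (array([ 554.9, -128.6]), np.float64(63.5), 169.1)]
w4 125 [372.2  86.4] (array([ 555.8, -123.7]), np.float64(63.8), 164.6) ends [(array([ 575.3, -126.1]), np.float64(44.4), 160.9), (array([ 537.9, -123.6]), np.float64(81.2), 167.9), (array([ 550. , -113.4]), np.float64(72.6), 158.0), (array([ 567.8, -132.7]), np.float64(50.2), 170.9)]
```

```bash
cat >> h.py <<'E'
B=np.array([464.6,263.4,109.6]); YB=np.radians(36.1)
RB=Ro.from_euler("z",YB)*Ro.from_euler("y",-np.pi/6)   # board axes in the holder
def tool(Rb,s=1):  # tool y = s*board x, tool z = -board z
    M=Rb.as_matrix(); y=s*M[:,0]; z=-M[:,2]; return Ro.from_matrix(np.c_[np.cross(y,z),y,z])
def tcp(Bc,Rb,g=8): return Bc-Rb.apply([0,0,g])   # TCP g mm below the bar centre
E
python3 - <<'E'
from h import *
print(read_state()["qpos"].round(2))
for s in (1,-1):
    R=tool(RB,s); print(s,R.as_euler("xyz").round(3)); to(tcp(B+RB.apply([0,0,90]),RB),R)
E
```

```text
[-0.23  0.21 -0.31  1.73  0.07  1.21 -1.67]
1 [2.618 0.    2.201]
d [ 2.28 -4.52 21.59] a [-0.382  0.458 -1.706] |a|deg 103.5
-1 [-2.618 -0.    -0.941]
d [ 2.28 -4.52 21.59] a [0.437 0.364 1.357] |a|deg 84.3
```

Emit:
send_rows --series '[{"ax": -0.029, "ay": 0.035, "az": -0.13, "hand": 0, "dx": 0, "dy": 0, "dz": 0}, {"ax": -0.058, "ay": 0.07, "az": -0.26, "hand": 0, "dx": 0, "dy": 0, "dz": 0}, {"ax": -0.087, "ay": 0.105, "az": -0.39, "hand": 0, "dx": 0.2, "dy": -0.5, "dz": 1}, {"ax": -0.116, "ay": 0.14, "az": -0.52, "hand": 0, "dx": 0.4, "dy": -1, "dz": 2}, {"ax": -0.145, "ay": 0.175, "az": -0.65, "hand": 0, "dx": 0.6, "dy": -1.5, "dz": 4}, {"ax": -0.174, "ay": 0.21, "az": -0.78, "hand": 0, "dx": 0.8, "dy": -2, "dz": 6}, {"ax": -0.203, "ay": 0.245, "az": -0.91, "hand": 0, "dx": 1, "dy": -2.5, "dz": 8}, {"ax": -0.232, "ay": 0.28, "az": -1.04, "hand": 0, "dx": 1.3, "dy": -3, "dz": 9}, {"ax": -0.261, "ay": 0.315, "az": -1.17, "hand": 0, "dx": 1.5, "dy": -3.5, "dz": 10}, {"ax": -0.29, "ay": 0.35, "az": -1.3, "hand": 0, "dx": 1.8, "dy": -4, "dz": 11}]'

```text
clock: 8.0
eef_pos: [429.2, 232.4, 286.8]
tool_rot: [2.726, -0.088, 1.794]
force: [0.4, -0.3, 0.2]
width: 85.1
gripper_force: 0.0
```

```bash
python3 - <<'E'
from h import *
print(read_state()["qpos"].round(2)); to(tcp(B+RB.apply([0,0,90]),RB),tool(RB))
E
```

```text
[-0.21  0.17 -0.46  2.24  0.49  0.37 -0.88]
d [-0.31 -3.95  9.88] a [-0.089  0.107 -0.402] |a|deg 24.4
```

Emit:
send_rows --series '[{"ax": -0.03, "ay": 0.036, "az": -0.134, "hand": 0, "dx": 0, "dy": -1.3, "dz": 2}, {"ax": -0.06, "ay": 0.072, "az": -0.268, "hand": 0, "dx": -0.1, "dy": -2.6, "dz": 4}, {"ax": -0.089, "ay": 0.107, "az": -0.402, "hand": 0, "dx": -0.3, "dy": -3.95, "dz": 6}, {"ax": -0.089, "ay": 0.107, "az": -0.402, "hand": 0, "dx": -0.3, "dy": -3.95, "dz": 8}, {"ax": -0.089, "ay": 0.107, "az": -0.402, "hand": 0, "dx": -0.3, "dy": -3.95, "dz": 9.9}, {"ax": -0.089, "ay": 0.107, "az": -0.402, "hand": 0, "dx": -0.3, "dy": -3.95, "dz": 9.9}, {"ax": -0.089, "ay": 0.107, "az": -0.402, "hand": 0, "dx": -0.3, "dy": -3.95, "dz": 9.9}]'

```text
clock: 8.7
eef_pos: [433.7, 226.2, 188.9]
tool_rot: [2.647, 0.024, 2.145]
force: [0.3, 0.3, -0.6]
width: 85.6
gripper_force: 0.0
```

```bash
python3 - <<'E'
from h import *
import pickle
print(read_state()["qpos"].round(2),pose()[0],pose()[1].as_euler("xyz")); to(tcp(B+RB.apply([0,0,90]),RB),tool(RB)); to(tcp(B,RB),tool(RB))
c=cam("wrist","pics/w6.png"); pickle.dump(c,open("w6.pkl","wb"))
print(proj(c,B+RB.apply([[5,40,-1],[5,-40,-1],[5,50,15],[5,-50,15],[5,50,-15],[5,-50,-15],[-5,50,15],[-5,-50,15]])).round(0).tolist())
E
```

```text
[-0.03  0.43 -0.69  2.44  2.01  0.34 -1.98] [433.67963845 226.22305819 188.89600122] [2.64675794 0.02400315 2.14489603]
d [1.23 0.08 0.95] a [-0.029  0.048 -0.037] |a|deg 3.9
d [1.67 0.34 9.94] a [-0.029  0.048 -0.037] |a|deg 3.9
[[337.0, 144.0], [341.0, 283.0], [336.0, 126.0], [342.0, 311.0], [336.0, 122.0], [341.0, 288.0], [316.0, 127.0], [324.0, 311.0]]
```

Emit:
send_rows --series '[{"ax": -0.01, "ay": 0.02, "az": -0.015, "hand": 0, "dx": 0.5, "dy": 0, "dz": 0.4}, {"ax": -0.029, "ay": 0.048, "az": -0.037, "hand": 0, "dx": 1, "dy": 0, "dz": 1}, {"ax": -0.029, "ay": 0.048, "az": -0.037, "hand": 0, "dx": 1.3, "dy": 0.1, "dz": 1.5}, {"ax": -0.029, "ay": 0.048, "az": -0.037, "hand": 0, "dx": 1.4, "dy": 0.15, "dz": 3}, {"ax": -0.029, "ay": 0.048, "az": -0.037, "hand": 0, "dx": 1.4, "dy": 0.15, "dz": 3}, {"ax": -0.029, "ay": 0.048, "az": -0.037, "hand": 0, "dx": 1.4, "dy": 0.15, "dz": 3}]'

```text
clock: 9.35
eef_pos: [438.0, 246.6, 162.8]
tool_rot: [2.622, -0.001, 2.201]
force: [-1.1, -0.2, 0.6]
width: 85.3
gripper_force: 0.0
```

```bash
python3 - <<'E'
from h import *
import pickle
np.set_printoptions(precision=1,suppress=True)
print(read_state()["qpos"].round(2),pose()[0],pose()[1].as_euler("xyz")); to(tcp(B,RB),tool(RB))
c=cam("wrist","pics/w7.png"); pickle.dump(c,open("w7.pkl","wb"))
im=cv2.imread("pics/w7.png")
for l in ([5,40,-1],[5,-40,-1]):
    u=proj(c,B+RB.apply(l))[0]; x,y=u.astype(int); s=im[y-22:y+22,x-22:x+22].min(2)
    n,_,st,ce=cv2.connectedComponentsWithStats((s>110).astype(np.uint8)); print(u,[(st[i,4],ce[i]+[x-22,y-22]) for i in range(1,n) if st[i,4]>8])
w=im[60:380,200:460]; cv2.imwrite("pics/crop7.png",cv2.resize(w,None,fx=1.85,fy=1.85,interpolation=cv2.INTER_CUBIC))
E
```

```text
[ 0.   0.6 -0.8  2.5  2.2  0.5 -2.1] [438.  246.6 162.8] [ 2.6 -0.   2.2]
d [-0.2  0.1  7. ] a [-0. -0. -0.] |a|deg 0.2
[336.4 186.7] [(np.int32(14), array([316.6, 166.4])), (np.int32(842), array([347.9, 185.4])), (np.int32(20), array([315.6, 186.6]))]
[335.4 337.9] [(np.int32(789), array([347.4, 336.5])), (np.int32(203), array([315.3, 341. ]))]
```

The pose agrees with the plan, so I go down along the board axis and grip the bar.

Emit:
send_rows --series '[{"ax": 0, "ay": 0, "az": 0, "hand": 0, "dx": -0.1, "dy": 0.1, "dz": 2}, {"ax": 0, "ay": 0, "az": 0, "hand": 0, "dx": -0.2, "dy": 0.1, "dz": 4}, {"ax": 0, "ay": 0, "az": 0, "hand": 0, "dx": -0.2, "dy": 0.1, "dz": 6}, {"ax": 0, "ay": 0, "az": 0, "hand": 0, "dx": -0.2, "dy": 0.1, "dz": 7}, {"ax": 0, "ay": 0, "az": 0, "hand": 0, "dx": -0.2, "dy": 0.1, "dz": 7}, {"ax": 0, "ay": 0, "az": 0, "hand": 0, "dx": -0.2, "dy": 0.1, "dz": 7}]'

```text
clock: 10.0
eef_pos: [467.6, 266.4, 103.1]
tool_rot: [2.621, -0.001, 2.202]
force: [0.2, -0.4, -0.2]
width: 85.3
gripper_force: 0.0
```

```bash
python3 - <<'E'
from h import *
print(read_state()["qpos"].round(2),read_state()["force"].round(1),pose()[0]); to(tcp(B,RB),tool(RB))
E
```

```text
[-0.    0.76 -0.81  2.41  2.28  0.61 -2.12] [ 0.2 -0.4 -0.2] [467.56495403 266.35956155 103.14733434]
d [-0.06 -0.04  0.03] a [-0.003 -0.001  0.001] |a|deg 0.2
```

Emit:
send_rows --series '[{"ax": 0, "ay": 0, "az": 0, "hand": 0.5, "dx": 0, "dy": 0, "dz": 0}, {"ax": 0, "ay": 0, "az": 0, "hand": 0.7, "dx": 0, "dy": 0, "dz": 0}, {"ax": 0, "ay": 0, "az": 0, "hand": 0.8, "dx": 0, "dy": 0, "dz": 0}, {"ax": 0, "ay": 0, "az": 0, "hand": 1, "dx": 0, "dy": 0, "dz": 0}, {"ax": 0, "ay": 0, "az": 0, "hand": 1, "dx": 0, "dy": 0, "dz": 0}, {"ax": 0, "ay": 0, "az": 0, "hand": 1, "dx": 0, "dy": 0, "dz": 0}, {"ax": 0, "ay": 0, "az": 0, "hand": 1, "dx": 0, "dy": 0, "dz": 0}, {"ax": 0, "ay": 0, "az": 0, "hand": 1, "dx": 0, "dy": 0, "dz": 0}]'

```text
clock: 10.8
eef_pos: [468.2, 266.7, 103.2]
tool_rot: [2.619, -0.0, 2.202]
force: [-1.1, -1.0, 5.3]
width: 8.4
gripper_force: 59.1
```

```bash
python3 - <<'E'
from h import *
s=read_state(); print(s["width"],s["gripper_force"],s["force"].round(1),s["torque"].round(2),pose()[0],pose()[1].as_euler("xyz").round(3))
E
```

```text
8.364266185115724 59.10588026046753 [-1.1 -1.   5.3] [-0.13  0.11 -0.02] [468.16408322 266.71954461 103.19600565] [ 2.619 -0.     2.202]
```

Gripped, with an 8.4 mm reading for the 10 mm bar, in line with the knob's offset. Drawing out along the board axis.

Emit:
send_rows --series '[{"ax": 0, "ay": 0, "az": 0, "hand": 1, "dx": 0, "dy": 0, "dz": -0.6}, {"ax": 0, "ay": 0, "az": 0, "hand": 1, "dx": 0, "dy": 0, "dz": -1.6}, {"ax": 0, "ay": 0, "az": 0, "hand": 1, "dx": 0, "dy": 0, "dz": -2.8}, {"ax": 0, "ay": 0, "az": 0, "hand": 1, "dx": 0, "dy": 0, "dz": -4}]'

```text
clock: 11.2
eef_pos: [451.6, 254.7, 138.2]
tool_rot: [2.62, -0.001, 2.202]
force: [2.7, 1.0, -1.3]
width: 8.9
gripper_force: 58.5
```

Emit:
send_rows --series '[{"ax": 0, "ay": 0, "az": 0, "hand": 1, "dx": 0, "dy": 0, "dz": -1.2}, {"ax": 0, "ay": 0, "az": 0, "hand": 1, "dx": 0, "dy": 0, "dz": -2.4}, {"ax": 0, "ay": 0, "az": 0, "hand": 1, "dx": 0, "dy": 0, "dz": -3.6}, {"ax": 0, "ay": 0, "az": 0, "hand": 1, "dx": 0, "dy": 0, "dz": -4.8}, {"ax": 0, "ay": 0, "az": 0, "hand": 1, "dx": 0, "dy": 0, "dz": -5.2}, {"ax": 0, "ay": 0, "az": 0, "hand": 1, "dx": 0, "dy": 0, "dz": -5.2}]'

```text
clock: 11.8
eef_pos: [430.6, 238.8, 182.9]
tool_rot: [2.62, -0.0, 2.202]
force: [-0.2, -0.5, -1.6]
width: 8.8
gripper_force: 58.8
```

```bash
python3 - <<'E'
from h import *
s=read_state(); print(s["width"],s["gripper_force"],s["force"].round(1),s["qpos"].round(2),pose()[0],pose()[1].as_euler("xyz").round(3))
p=pose()[0]; print("travel",RB.apply(p-[468.2,266.7,103.2],inverse=True).round(1))
E
```

```text
8.767759304221816 58.805673122406006 [-0.2 -0.5 -1.6] [ 0.06  0.48 -0.8   2.45  2.14  0.38 -2.04] [430.57933827 238.81876021 182.94882067] [ 2.62  -0.     2.202]
travel [-0.7 -0.4 92.5]
```

The board is out: 92 mm of travel and a force of about the board's weight. Now I lift it and stand it upright.

```bash
cat >> h.py <<'E'
A0=np.array([617.3,-140.6]); H=np.radians(164.5); U=np.array([np.cos(H),np.sin(H)])
def hk(r,z): return np.r_[A0+r*U,z]
RH=Ro.from_euler("xyz",[np.pi,0,H-np.pi/2])
E
python3 - <<'E'
from h import *
to([435,225,290],Ro.from_euler("xyz",[np.pi,0,2.2])); to(hk(190,300),RH); print(hk(190,194))
E
```

```text
d [-1.37  4.93 -9.51] a [ 0.521 -0.001  0.002] |a|deg 29.9
d [-26.75 -10.72 -19.66] a [ 0.485 -0.235  0.88 ] |a|deg 59.1
[434.21021389 -89.82470855 194.        ]
```

Emit:
send_rows --series '[{"ax": 0, "ay": 0, "az": 0, "hand": 1, "dx": 0, "dy": 0.6, "dz": -1.5}, {"ax": 0.05, "ay": 0, "az": 0, "hand": 1, "dx": -0.2, "dy": 1.4, "dz": -3.5}, {"ax": 0.13, "ay": 0, "az": 0, "hand": 1, "dx": -0.5, "dy": 2.2, "dz": -5.5}, {"ax": 0.23, "ay": 0, "az": 0, "hand": 1, "dx": -0.8, "dy": 3.2, "dz": -7}, {"ax": 0.33, "ay": 0, "az": 0, "hand": 1, "dx": -1.1, "dy": 4.2, "dz": -8.5}, {"ax": 0.43, "ay": 0, "az": 0, "hand": 1, "dx": -1.4, "dy": 4.9, "dz": -9.5}, {"ax": 0.5, "ay": 0, "az": 0, "hand": 1, "dx": -1.4, "dy": 4.9, "dz": -9.5}, {"ax": 0.52, "ay": 0, "az": 0, "hand": 1, "dx": -1.4, "dy": 4.9, "dz": -9.5}, {"ax": 0.52, "ay": 0, "az": 0, "hand": 1, "dx": -1.4, "dy": 4.9, "dz": -9.5}]'

```text
clock: 12.7
eef_pos: [432.9, 229.1, 292.9]
tool_rot: [3.088, 0.017, 2.2]
force: [2.9, 0.9, -3.2]
width: 8.5
gripper_force: 58.8
```

```bash
python3 - <<'E'
from h import *
s=read_state(); print(s["width"],s["force"].round(1),s["qpos"].round(2),pose()[0],pose()[1].as_euler("xyz").round(3))
to(hk(190,290),RH)
E
```

```text
8.507356544763836 [ 2.9  0.9 -3.2] [ 0.13  0.43 -0.96  1.9   0.45  0.99 -0.4 ] [432.87709462 229.06075407 292.89533391] [3.088 0.017 2.2  ]
d [-25.84 -18.68  -0.26] a [ 0.058 -0.008  0.9  ] |a|deg 51.7
```

Emit:
send_rows --series '[{"ax": 0.006, "ay": 0, "az": 0.09, "hand": 1, "dx": -2.6, "dy": -1.9, "dz": 0}, {"ax": 0.012, "ay": 0, "az": 0.18, "hand": 1, "dx": -5.2, "dy": -3.8, "dz": 0}, {"ax": 0.018, "ay": -0.002, "az": 0.27, "hand": 1, "dx": -7.8, "dy": -5.6, "dz": 0}, {"ax": 0.024, "ay": -0.003, "az": 0.36, "hand": 1, "dx": -10.4, "dy": -7.5, "dz": 0}, {"ax": 0.03, "ay": -0.004, "az": 0.45, "hand": 1, "dx": -13, "dy": -9.4, "dz": 0}, {"ax": 0.036, "ay": -0.005, "az": 0.54, "hand": 1, "dx": -15.6, "dy": -11.3, "dz": 0}, {"ax": 0.042, "ay": -0.006, "az": 0.63, "hand": 1, "dx": -18.2, "dy": -13.1, "dz": 0}, {"ax": 0.048, "ay": -0.007, "az": 0.72, "hand": 1, "dx": -20.8, "dy": -15, "dz": 0}, {"ax": 0.054, "ay": -0.008, "az": 0.81, "hand": 1, "dx": -23.4, "dy": -16.9, "dz": 0}, {"ax": 0.058, "ay": -0.008, "az": 0.9, "hand": 1, "dx": -25.8, "dy": -18.7, "dz": 0}]'

```text
clock: 13.7
eef_pos: [433.5, -94.9, 284.1]
tool_rot: [3.141, 0.003, 1.29]
force: [0.6, 0.7, -1.4]
width: 8.7
gripper_force: 59.3
```

Emit:
send_rows --series '[{"ax": 0, "ay": 0, "az": 0, "hand": 1, "dx": 0, "dy": 0, "dz": 0}, {"ax": 0, "ay": 0, "az": 0, "hand": 1, "dx": 0, "dy": 0, "dz": 0}]'

```text
clock: 13.9
eef_pos: [433.7, -93.6, 284.1]
tool_rot: [3.14, 0.002, 1.293]
force: [-0.3, 1.7, -0.6]
width: 8.8
gripper_force: 59.3
```

```bash
python3 - <<'E'
from h import *
s=read_state(); print(s["width"],s["force"].round(1),s["qpos"].round(2),pose()[0],pose()[1].as_euler("xyz").round(3))
to(hk(190,194),RH)
E
```

```text
8.84046813639129 [-0.3  1.7 -0.6] [ 0.69  0.33 -0.72  1.98  0.27  0.93 -0.44] [433.68345316 -93.60858007 284.11144835] [3.140e+00 2.000e-03 1.293e+00]
d [ 0.4  -0.06  9.01] a [ 0.001  0.002 -0.008] |a|deg 0.5
```

Emit:
send_rows --series '[{"ax": 0, "ay": 0, "az": 0, "hand": 1, "dx": 0.1, "dy": 0, "dz": 2}, {"ax": 0, "ay": 0, "az": -0.004, "hand": 1, "dx": 0.2, "dy": 0, "dz": 4.5}, {"ax": 0, "ay": 0, "az": -0.008, "hand": 1, "dx": 0.3, "dy": -0.05, "dz": 7}, {"ax": 0, "ay": 0, "az": -0.008, "hand": 1, "dx": 0.4, "dy": -0.05, "dz": 9}, {"ax": 0, "ay": 0, "az": -0.008, "hand": 1, "dx": 0.4, "dy": -0.05, "dz": 9}, {"ax": 0, "ay": 0, "az": -0.008, "hand": 1, "dx": 0.4, "dy": -0.05, "dz": 9}]'

```text
clock: 14.5
eef_pos: [435.2, -88.5, 195.0]
tool_rot: [3.139, 0.002, 1.304]
force: [-0.3, 0.7, -1.5]
width: 8.7
gripper_force: 59.2
```

```bash
python3 - <<'E'
from h import *
import pickle
np.set_printoptions(precision=1,suppress=True)
for n in ("wrist","scene"): pickle.dump(cam(n,f"pics/{n}8.png"),open(f"{n}8.pkl","wb"))
s=read_state(); p,R=pose(); print(s["force"].round(1),s["clock"],p,R.as_euler("xyz").round(3)); to(hk(190,194),RH)
c=pickle.load(open("wrist8.pkl","rb")); S=pickle.load(open("scene8.pkl","rb"))
# predicted board corners from tool: bar frame from tool
M=R.as_matrix(); x,y,z=M[:,1],M[:,0],-M[:,2]; b=p+8*z
L=[(-5,50,15),(-5,-50,15),(-5,50,-15),(-5,-50,-15),(5,50,15),(5,-50,15),(-2.5,16,-15),(-2.5,-16,-15),(-2.5,50,-107),(-2.5,-50,-107)]
P=np.array([b+l[0]*x+l[1]*y+l[2]*z for l in L])
print("wrist",proj(c,P).round(0).tolist()); print("scene",proj(S,P).round(1).tolist())
print("hooktip w",proj(c,hk(145,179)),"s",proj(S,[hk(145,179),hk(122,170),np.r_[A0,218]]))
w=cv2.imread("pics/wrist8.png"); s=cv2.imread("pics/scene8.png")[170:290,290:430]
A=np.zeros((600,800,3),np.uint8); A[:480,:560]=cv2.resize(s,None,fx=4,fy=4,interpolation=cv2.INTER_CUBIC)
A[300:600,400:800]=cv2.resize(w,(400,300),interpolation=cv2.INTER_AREA); A[:480,:560]=cv2.resize(s,None,fx=4,fy=4,interpolation=cv2.INTER_CUBIC)
A[300:600,560:800]=cv2.resize(w[:, 64:576],(240,225*4//3))
cv2.imwrite("pics/crop8.png",A)
E
```

```text
[-0.5 -0.9 -1.5] 14.6 [435.9 -89.2 195.8] [3.1 0.  1.3]
d [-0.1 -0.1  0.2] a [0. 0. 0.] |a|deg 0.3
wrist [[309.0, 192.0], [312.0, 484.0], [313.0, 178.0], [314.0, 424.0], [346.0, 192.0], [341.0, 484.0], [320.0, 271.0], [320.0, 349.0], [322.0, 156.0], [322.0, 322.0]]
scene [[369.0, 234.5], [399.5, 214.7], [368.4, 246.7], [398.4, 226.6], [365.1, 232.6], [395.7, 212.9], [378.0, 239.2], [387.6, 232.7], [365.7, 281.4], [394.6, 260.4]]
hooktip w [[435.8 303.3]] s [[366.  231.2]
 [357.7 230.6]
 [317.2 192.3]]
```

View pics/crop8.png

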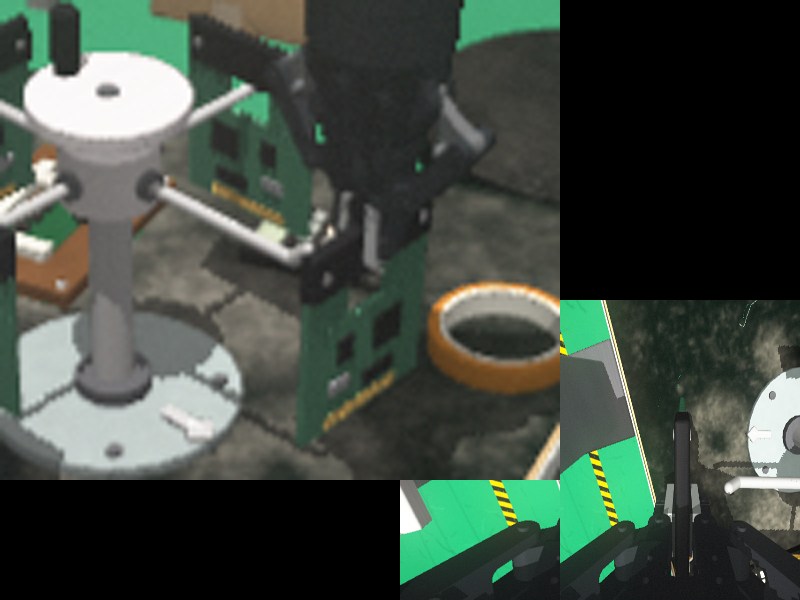

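The wrist inset shows the arrow tip at wrist px (465,214) with the hook just below it. In the scene crop the hook tip is at scene px (365,233) and the held board's lower near corner at (365,282). I'll measure edges numerically for relative height.

```bash
python3 - <<'E'
from h import *
import pickle
np.set_printoptions(precision=1,suppress=True,linewidth=200)
c=pickle.load(open("wrist8.pkl","rb")); S=pickle.load(open("scene8.pkl","rb"))
w=cv2.imread("pics/wrist8.png"); s=cv2.imread("pics/scene8.png")
ang=lambda p:(p[:2].round(1),round(np.linalg.norm(p[:2]-A0),1),round(float(np.degrees(np.arctan2(*(p[:2]-A0)[::-1])))%360,1))
m=(w.min(2)>218).astype(np.uint8); n,l,st,ce=cv2.connectedComponentsWithStats(m)
for i in range(1,n):
    if st[i,4]>60: print(st[i],ce[i],ang(atz(c,ce[i],12)))
# arrow: row-wise midline
for i in range(1,n):
    if st[i,0]>440 and st[i,4]>60 and st[i,1]<260 and st[i,4]<4000:
        for x in range(st[i,0],st[i,0]+st[i,2],4):
            ys=np.nonzero(l[:,x]==i)[0]; print(x,ys.min(),ys.max(),ang(atz(c,(x,ys.mean()),12)))
print("disc axis in wrist",proj(c,np.r_[A0,218]), "foot ctr",proj(c,np.r_[A0,10]))
print("hook cols:")
for x in range(460,640,30):
    col=w[250:340,x].mean(1); ys=np.nonzero(col>140)[0]+250
    if len(ys): print(x,ys.min(),ys.max(),ang(atz(c,(x,(ys.min()+ys.max())/2),170)))
print("scene cols")
for x in (335,345,355): print(x,s[205:240,x].mean(1).astype(int))
for x in (368,371,374): print(x,s[225:290,x].astype(int)[:,1])
print("pred shank rows",[proj(S,hk(r,170)).tolist() for r in (60,90,122)])
E
```

```text
[151   0 116 332 962] [207.3 160.1] (array([362. , -27.9]), np.float64(279.1), 156.2)
[  465   115   138   147 11562] [526.3 186.4] (array([ 588.1, -110.3]), np.float64(42.1), 133.9)
[ 601  125   39   93 2731] [622.9 172.2] (array([ 659.5, -118.7]), np.float64(47.6), 27.4)
[480 269  48  14 423] [505.6 275.9] (array([ 561.9, -177.8]), np.float64(66.7), 213.9)
[ 446  286  194   19 2674] [542.8 293.8] (array([ 588.7, -201.2]), np.float64(67.0), 244.8)
[417 295  16  14 176] [424.7 301.4] (array([ 494.8, -182.4]), np.float64(129.4), 198.8)
[   0  301   33   73 1306] [ 11.1 347.1] (array([ 150.9, -131.1]), np.float64(466.5), 178.8)
[491 434  10  11  74] [495.2 439. ] (array([ 529. , -331.2]), np.float64(210.0), 245.1)
601 189 193 (array([ 642.3, -128.7]), np.float64(27.7), 25.4)
605 172 199 (array([ 645.6, -125.3]), np.float64(32.2), 28.4)
609 152 208 (array([ 648.9, -121.9]), np.float64(36.8), 30.6)
613 126 209 (array([ 652.4, -115.8]), np.float64(43.0), 35.2)
617 128 210 (array([ 655.5, -115.1]), np.float64(45.9), 33.7)
621 127 212 (array([ 658.3, -116.3]), np.float64(47.7), 30.6)
625 12
[... 1392 characters left out ...]
  94  92  86  82]
371 [ 82  62  87  97 139 107  57  54  48  43  38  34  37  78  92  92  65  34  34  40  58  67  69  69  69  71  70  68  67  68  71  69  75  77  78  79  77  77  78  76  78  77  80  77  76  75  73  74  76
  87 103 121  98  64  55  59  66  61  56  82  94  90  95  94  86]
374 [ 74  80  68  62  57  50  49  44  36  36  33  36  36  37  33  36  34  42  58  67  68  65  67  65  67  71  70  72  75  74  59  50  52  53  49  45  57  73  74 113 111  93  84  72  69  66  70  88 102
  96  76  62  65  64  63  53  55  58  57  64  93  98  93  93  92]
pred shank rows [[[336.72988929828443, 220.05502410500438]], [[346.73950827173434, 225.07029952320005]], [[357.74269098773965, 230.58339567040315]]]
```

Heights agree to under 1 mm: the shank rows and the bar's lower-edge rows match the model. Checking the arrow angle and getting the insertion numbers.

```bash
python3 - <<'E'
from h import *
import pickle
np.set_printoptions(precision=1,suppress=True,linewidth=220)
c=pickle.load(open("wrist8.pkl","rb")); w=cv2.imread("pics/wrist8.png").min(2).astype(int)
ang=lambda p:(round(np.linalg.norm(p[:2]-A0),1),round(float(np.degrees(np.arctan2(*(p[:2]-A0)[::-1])))%360,1))
print(w[194:236:2,460:530:3])
for uv in [(465,214),(490,214),(510,214)]: print(uv,ang(atz(c,uv,12)))
for r,z in [(190,195),(160,195),(122,195),(122,181),(122,179)]: to(hk(r,z),RH)
E
```

```text
[[ 88 103 103 165 236 236 236 236 235 237 235 236 236 237 235 236 235 237 234 234 235 234 233 233]
 [ 99 119 100 206 236 235 235 236 236 236 236 235 235 237 237 235 235 233 231 234 235 234 234 233]
 [107 120 106 241 235 235 235 238 236 235 235 236 237 238 237 237 235 233 231 233 236 233 234 235]
 [114 121  98 246 235 235 232 236 234 236 235 235 236 237 237 235 235 235 233 234 235 233 233 233]
 [112 116 110 243 237 213 198 230 236 235 238 237 236 237 237 235 235 233 235 234 234 234 234 233]
 [117 108 117 239 220 202 247 224 237 237 237 237 234 237 235 235 236 232 234 235 235 234 234 234]
 [112  95 130 238 165 246 250 248 214 239 238 238 237 238 236 236 238 235 234 234 234 233 233 233]
 [105  91 154 125 242 249 249 249 240 201 202 187 198 203 198 205 205 198 235 235 235 233 234 234]
 [ 93 100 162 190 249 248 250 247 250 249 249 249 248 246 245 243 243 241 239 235 235 235 232 234]
 [ 86  92 201 249 248 252 254 254 252 252 252 252 252 252 252 252 252 252 250 235 236 236 237 237]
 [ 63 103 245 251 248 251 250 250 250 250 250 251 251 250 250 251 250 250 246 234 235 234 237 235]
 [ 65 102 2
[... 605 characters left out ...]
202 237 236 236 236 237 237 235 238 236 238 236 237 236 238 235 236 236 234]
 [ 98  97 238 237 237 238 236 237 239 237 238 237 234 237 237 237 238 238 237 238 238 237 237 236]
 [102  96 219 236 240 238 237 238 238 236 237 235 236 235 238 236 238 237 237 239 239 239 237 235]
 [100  94 215 237 237 239 238 239 236 238 238 238 237 237 237 237 237 238 239 238 239 239 236 234]]
(465, 214) (np.float64(80.7), 164.5)
(490, 214) (np.float64(61.5), 164.5)
(510, 214) (np.float64(46.0), 164.4)
d [-0.1 -0.1  0.1] a [0. 0. 0.] |a|deg 0.3
d [-0.1  2.9  0.1] a [0. 0. 0.] |a|deg 0.3
d [-0.1  6.7  0.1] a [0. 0. 0.] |a|deg 0.3
d [-0.1  6.6  1.5] a [0. 0. 0.] |a|deg 0.3
d [-0.1  6.6  1.7] a [0. 0. 0.] |a|deg 0.3
```

Pointer is at 164.1–164.5° and the hook at 163.9–164.5°, so they are aligned. Sliding the window over the hook.

Emit:
send_rows --series '[{"ax": 0, "ay": 0, "az": 0, "hand": 1, "dx": -0.1, "dy": 0, "dz": 0.2}, {"ax": 0, "ay": 0, "az": 0, "hand": 1, "dx": -0.1, "dy": 0.8, "dz": 0.2}, {"ax": 0, "ay": 0, "az": 0, "hand": 1, "dx": -0.1, "dy": 1.6, "dz": 0.2}, {"ax": 0, "ay": 0, "az": 0, "hand": 1, "dx": -0.1, "dy": 2.4, "dz": 0.2}, {"ax": 0, "ay": 0, "az": 0, "hand": 1, "dx": -0.1, "dy": 3.2, "dz": 0.2}, {"ax": 0, "ay": 0, "az": 0, "hand": 1, "dx": -0.1, "dy": 4, "dz": 0.2}]'

```text
clock: 15.2
eef_pos: [474.2, -101.6, 192.9]
tool_rot: [3.138, 0.003, 1.301]
force: [0.3, 0.3, -1.3]
width: 8.5
gripper_force: 59.2
```

Emit:
send_rows --series '[{"ax": 0, "ay": 0, "az": 0, "hand": 1, "dx": 0, "dy": 0.6, "dz": 0}, {"ax": 0, "ay": 0, "az": 0, "hand": 1, "dx": 0, "dy": 1.2, "dz": 0}, {"ax": 0, "ay": 0, "az": 0, "hand": 1, "dx": 0, "dy": 1.8, "dz": 0.1}, {"ax": 0, "ay": 0, "az": 0, "hand": 1, "dx": 0, "dy": 2.4, "dz": 0.2}, {"ax": 0, "ay": 0, "az": 0, "hand": 1, "dx": 0, "dy": 2.7, "dz": 0.3}, {"ax": 0, "ay": 0, "az": 0, "hand": 1, "dx": 0, "dy": 2.7, "dz": 0.4}]'

```text
clock: 15.8
eef_pos: [499.8, -108.7, 188.9]
tool_rot: [3.138, 0.003, 1.301]
force: [-0.4, -1.1, -1.5]
width: 8.6
gripper_force: 59.2
```

```bash
python3 - <<'E'
from h import *
s=read_state(); p,R=pose(); print(s["width"],s["force"].round(1),s["clock"],p,R.as_euler("xyz").round(3)); to(hk(122,183),RH); to(hk(122,181),RH)
E
```

```text
8.588312768726603 [-0.4 -1.1 -1.5] 15.8 [ 499.7517168  -108.66213929  188.85374991] [3.138e+00 3.000e-03 1.301e+00]
d [ 0.07 -0.02  0.59] a [0.003 0.003 0.001] |a|deg 0.3
d [ 0.07 -0.02  0.79] a [0.003 0.003 0.001] |a|deg 0.3
```

No contact on the way in. Lowering gently onto the shank.

Emit:
send_rows --series '[{"ax": 0, "ay": 0, "az": 0, "hand": 1, "dx": 0.05, "dy": 0, "dz": 0.3}, {"ax": 0, "ay": 0, "az": 0, "hand": 1, "dx": 0.05, "dy": 0, "dz": 0.6}, {"ax": 0, "ay": 0, "az": 0, "hand": 1, "dx": 0.05, "dy": 0, "dz": 0.7}, {"ax": 0, "ay": 0, "az": 0, "hand": 1, "dx": 0.05, "dy": 0, "dz": 0.75}, {"ax": 0, "ay": 0, "az": 0, "hand": 1, "dx": 0.05, "dy": 0, "dz": 0.75}]'

```text
clock: 16.3
eef_pos: [499.4, -108.1, 181.6]
tool_rot: [3.139, 0.003, 1.302]
force: [0.8, -1.1, -1.3]
width: 9.0
gripper_force: 59.4
```

```bash
python3 - <<'E'
from h import *
s=read_state(); p,R=pose(); print(s["width"],s["force"].round(1),s["clock"],p)
E
```

```text
9.019862413232746 [ 0.8 -1.1 -1.3] 16.3 [ 499.35398277 -108.10033153  181.55081405]
```

Emit:
send_rows --series '[{"ax": 0, "ay": 0, "az": 0, "hand": 1, "dx": 0, "dy": 0, "dz": 0.1}, {"ax": 0, "ay": 0, "az": 0, "hand": 1, "dx": 0, "dy": 0, "dz": 0.1}, {"ax": 0, "ay": 0, "az": 0, "hand": 1, "dx": 0, "dy": 0, "dz": 0.1}]'

```text
clock: 16.6
eef_pos: [499.6, -108.1, 181.3]
tool_rot: [3.138, 0.003, 1.301]
force: [-3.1, -0.2, 6.4]
width: 8.9
gripper_force: 60.5
```

Emit:
send_rows --series '[{"ax": 0, "ay": 0, "az": 0, "hand": 1, "dx": 0, "dy": 0, "dz": 0.1}, {"ax": 0, "ay": 0, "az": 0, "hand": 1, "dx": 0, "dy": 0, "dz": 0.1}, {"ax": 0, "ay": 0, "az": 0, "hand": 1, "dx": 0, "dy": 0, "dz": 0.1}]'

```text
clock: 16.9
eef_pos: [499.7, -107.9, 181.1]
tool_rot: [3.137, 0.004, 1.302]
force: [-3.9, 1.2, 13.1]
width: 8.9
gripper_force: 61.5
```

The shank made contact at TCP z ≈ 181.4, and 181 was expected. I'll relieve the push, then open gently.

Emit:
send_rows --series '[{"ax": 0, "ay": 0, "az": 0, "hand": 1, "dx": 0, "dy": 0, "dz": -0.15}, {"ax": 0, "ay": 0, "az": 0, "hand": 1, "dx": 0, "dy": 0, "dz": -0.15}, {"ax": 0, "ay": 0, "az": 0, "hand": 0.85, "dx": 0, "dy": 0, "dz": -0.15}, {"ax": 0, "ay": 0, "az": 0, "hand": 0.8, "dx": 0, "dy": 0, "dz": -0.15}, {"ax": 0, "ay": 0, "az": 0, "hand": 0.75, "dx": 0, "dy": 0, "dz": -0.15}, {"ax": 0, "ay": 0, "az": 0, "hand": 0.7, "dx": 0, "dy": 0, "dz": -0.15}, {"ax": 0, "ay": 0, "az": 0, "hand": 0.6, "dx": 0, "dy": 0, "dz": -0.15}, {"ax": 0, "ay": 0, "az": 0, "hand": 0.5, "dx": 0, "dy": 0, "dz": -0.15}, {"ax": 0, "ay": 0, "az": 0, "hand": 0.5, "dx": 0, "dy": 0, "dz": -0.15}]'

```text
clock: 17.8
eef_pos: [500.6, -108.3, 181.5]
tool_rot: [3.136, 0.003, 1.301]
force: [2.4, -0.7, 2.0]
width: 42.7
gripper_force: 1.3
```

```bash
python3 - <<'E'
from h import *
cam("scene","pics/scene9.png")
s=read_state(); print(s["width"],s["force"].round(1),s["gripper_force"],pose()[0])
im=cv2.imread("pics/scene9.png"); 
for x in (340,345,350,355): print(x,im[205:300,x,1].tolist())
E
```

```text
42.596863520412825 [ 1.9 -0.3  2.9] 1.414429396390915 [ 500.52267317 -108.29367377  181.46676026]
340 [88, 88, 85, 86, 84, 87, 84, 81, 85, 83, 81, 87, 97, 100, 93, 95, 210, 228, 195, 133, 86, 76, 74, 78, 87, 99, 100, 96, 89, 89, 79, 73, 114, 128, 118, 111, 110, 115, 125, 135, 128, 125, 111, 79, 63, 72, 69, 90, 98, 99, 103, 105, 100, 98, 99, 99, 127, 131, 110, 100, 113, 122, 110, 104, 108, 110, 108, 109, 157, 180, 215, 238, 234, 226, 173, 153, 141, 112, 90, 95, 101, 94, 93, 89, 78, 79, 85, 83, 81, 88, 91, 87, 83, 75, 71]
345 [47, 47, 60, 170, 147, 116, 126, 126, 126, 124, 126, 125, 126, 124, 127, 128, 131, 108, 82, 62, 56, 52, 45, 42, 39, 42, 40, 38, 39, 39, 42, 39, 47, 60, 68, 71, 71, 69, 74, 76, 75, 74, 77, 77, 79, 76, 79, 76, 77, 78, 76, 79, 77, 77, 78, 78, 78, 78, 77, 76, 76, 77, 75, 79, 78, 116, 180, 203, 207, 211, 210, 210, 160, 105, 87, 88, 104, 116, 118, 111, 100, 92, 93, 93, 81, 82, 68, 52, 54, 53, 84, 94, 87, 84, 81]
350 [47, 50, 49, 44, 45, 45, 43, 44, 43, 45, 42, 45, 45, 42, 45, 43, 52, 54, 55, 46, 41, 42, 39, 40, 39, 41, 38, 42, 39, 38, 60, 69, 70, 71, 71, 69, 72, 72, 75, 78, 77, 79, 70, 56, 48, 50, 51, 49, 58, 66, 72, 78, 113, 99, 85, 79, 71, 69, 70, 79, 104, 116, 93, 74, 72, 69, 72, 68, 58, 78, 88, 98, 104, 104, 106, 101, 108, 114, 93, 68, 58, 55, 54, 53, 54, 51, 53, 77, 91, 94, 99, 99, 103, 108, 109]
355 [63, 53, 53, 51, 48, 53, 66, 72, 80, 107, 101, 89, 74, 51, 50, 51, 45, 38, 39, 41, 37, 42, 40, 38, 40, 42, 42, 60, 53, 38, 36, 37, 57, 60, 77, 84, 79, 74, 75, 78, 77, 76, 78, 76, 78, 79, 76, 77, 77, 77, 79, 78, 79, 76, 77, 79, 87, 106, 129, 98, 53, 45, 43, 41, 42, 48, 42, 47, 50, 60, 57, 64, 90, 108, 112, 83, 64, 59, 57, 52, 48, 48, 67, 67, 63, 61, 72, 78, 86, 93, 95, 98, 97, 106, 109]
```

Emit:
send_rows --series '[{"ax": 0, "ay": 0, "az": 0, "hand": 0.4, "dx": 0, "dy": 0, "dz": 0}, {"ax": 0, "ay": 0, "az": 0, "hand": 0.4, "dx": 0, "dy": 0, "dz": 0}]'

```text
clock: 18.05
eef_pos: [498.7, -108.1, 180.7]
tool_rot: [3.14, 0.003, 1.301]
force: [-0.2, -0.5, -0.1]
width: 51.4
gripper_force: 0.2
```

Emit:
send_rows --series '[{"ax": 0, "ay": 0, "az": 0, "hand": 0.4, "dx": 0, "dy": 0, "dz": -0.2}, {"ax": 0, "ay": 0, "az": 0, "hand": 0.4, "dx": 0, "dy": 0, "dz": -0.4}, {"ax": 0, "ay": 0, "az": 0, "hand": 0.4, "dx": 0, "dy": 0, "dz": -0.4}]'

```text
clock: 18.35
eef_pos: [499.5, -108.1, 185.2]
tool_rot: [3.138, 0.003, 1.301]
force: [0.6, 0.9, 1.6]
width: 51.6
gripper_force: 0.0
```

```bash
python3 - <<'E'
from h import *
cam("scene","pics/scene10.png");cam("wrist","pics/wrist10.png")
s=read_state(); print(s["width"],s["force"].round(1),s["gripper_force"],pose()[0])
s=cv2.imread("pics/scene10.png")[170:290,290:430]; w=cv2.imread("pics/wrist10.png")
A=np.zeros((600,800,3),np.uint8); A[:480,:560]=cv2.resize(s,None,fx=4,fy=4,interpolation=cv2.INTER_CUBIC)
A[300:600,560:800]=cv2.resize(w[140:440,240:480],(240,300))
cv2.imwrite("pics/crop10.png",A)
E
```

```text
51.42114206620348 [-0.1  0.   0.1] 0.0 [ 499.47035861 -108.14412049  185.05953546]
```

Forces are zero, so the gripper is free. Retreating straight up, then back for a final look.

Emit:
send_rows --series '[{"ax": 0, "ay": 0, "az": 0, "hand": 0.4, "dx": 0, "dy": 0, "dz": -0.5}, {"ax": 0, "ay": 0, "az": 0, "hand": 0.4, "dx": 0, "dy": 0, "dz": -1.5}, {"ax": 0, "ay": 0, "az": 0, "hand": 0.4, "dx": 0, "dy": 0, "dz": -3}, {"ax": 0, "ay": 0, "az": 0, "hand": 0.4, "dx": 0, "dy": 0, "dz": -5}, {"ax": 0, "ay": 0, "az": 0, "hand": 0.4, "dx": 0, "dy": 0, "dz": -8}, {"ax": 0, "ay": 0, "az": 0, "hand": 0.4, "dx": 0, "dy": 0, "dz": -12}, {"ax": 0, "ay": 0, "az": 0, "hand": 0.4, "dx": 0, "dy": -2, "dz": -15}, {"ax": 0, "ay": 0, "az": 0, "hand": 0.4, "dx": 0, "dy": -5, "dz": -17}, {"ax": 0, "ay": 0, "az": 0, "hand": 0.4, "dx": 0, "dy": -7, "dz": -17}, {"ax": 0, "ay": 0, "az": 0, "hand": 0.4, "dx": 0, "dy": -7, "dz": -17}]'

```text
clock: 19.45
eef_pos: [429.7, -88.1, 356.3]
tool_rot: [3.137, 0.005, 1.302]
force: [0.4, 0.3, -0.6]
width: 51.3
gripper_force: 0.0
```

```bash
python3 - <<'E'
from h import *
import pickle
c=cam("scene","pics/scene11.png"); W=cam("wrist","pics/wrist11.png"); pickle.dump(W,open("w11.pkl","wb"))
s=read_state(); print(s["force"].round(1),s["clock"],pose()[0])
print("wrist pred: bar/ptr/tip/axis",proj(W,[hk(122,204),hk(60,12),hk(150,182),np.r_[A0,218]]).round(0).tolist())
s=cv2.imread("pics/scene11.png")[165:305,250:400]; w=cv2.imread("pics/wrist11.png")
A=np.zeros((600,800,3),np.uint8); A[:420,:450]=cv2.resize(s,None,fx=3,fy=3,interpolation=cv2.INTER_CUBIC)
A[180:600,450:800]=cv2.resize(w[60:420,340:640],(350,420)); A[425:600,:233]=cv2.resize(cv2.imread("pics/scene11.png"),(233,175),interpolation=cv2.INTER_AREA)
cv2.imwrite("pics/crop11.png",A)
E
```

```text
[0.6 0.7 0.7] 19.55 [431.96791249 -89.11754083 355.5638053 ]
wrist pred: bar/ptr/tip/axis [[425.0, 221.0], [441.0, 181.0], [381.0, 214.0], [612.0, 225.0]]
```

View pics/crop11.png

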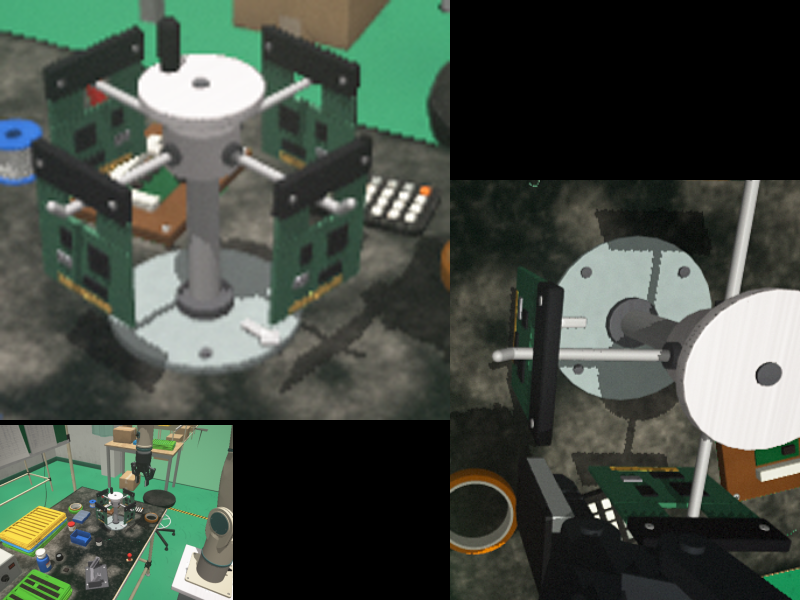

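The board hangs on the hook upright like its neighbours, with the shank through its window. The shank runs from wrist crop (667,355) to (500,357), parallel to the pointer. One numeric check of the angle, then hand in.

```bash
python3 - <<'E'
from h import *
import pickle
W=pickle.load(open("w11.pkl","rb")); q=lambda X,Y:(340+(X-450)*6/7,60+(Y-180)*6/7)
ang=lambda p,a=A0:(round(np.linalg.norm(p[:2]-a),1),round(float(np.degrees(np.arctan2(*(p[:2]-a)[::-1])))%360,1))
ax=atz(W,q(768,374),218); print("axis",ax)
p1,p2=atz(W,q(655,355),170),atz(W,q(515,355),170); print("shank",ang(p1),ang(p2),ang(p2,p1[:2]))
print("ptr",ang(atz(W,q(577,323),12)))
E
```

```text
axis [ 617.83235678 -141.32517379  218.        ]
shank (np.float64(43.8), 163.9) (np.float64(137.0), 164.3) (np.float64(93.2), 164.5)
ptr (np.float64(51.1), 166.1)
```

```bash
python3 -c "
from cell import *
print(finish_job())"
```

```text
the job is handed in; nothing more can be done
None
```

The job is handed in at about 20 s: the empty hook stands over the pointer (hook about 164.3°, pointer measured 164–166°), the board hangs upright on it through its window and is released, and the stamp, jar, tape and calculator were not touched.

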